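# Snap the dog-leg pipe into its bend gauge

## Task

Load the Z-shaped dog-leg pipe into the sloping bend gauge: tuck one end under the fixed lip at the low end, right up to the end stop, then swing the other end down and press it through the sprung flap until the pipe lies at the bottom of both notches and the flap has snapped shut above it, with that end still hard against the stop. It is a measuring gauge, so feel your way and push no harder than the flap needs. Let go, and leave the U-shaped pipe and the other tools where they are.

Things in the scene. Friction and masses are not known exactly. Their poses are not given: they have to be found in the camera images.
- pipe: Z-shaped (dog-leg) steel pipe, 14 mm round, about 0.16 kg. Origin: middle of its slanting middle length, on the axis (centre of mass). x along the two end legs, z square to its plane. Legs at y = -30 (x -96 to -39 mm) and y = +30 (x +39 to +96); the middle length runs along (1,1,0), bare 30 mm each way: grip it there. Starts flat on its nuts, z up, origin 11 mm above the table.
- end_1 (a point): Centre of the pipe's end face at its x = -96, y = -30 mm. The pipe looks the same after half a turn about z: either end may go to either seat. A brass hexagon nut, 22 mm across flats and 16 mm long, is fixed round each leg, centred at x = -42 and x = +42 mm.
- end_2 (a point): Centre of the pipe's other end face, at its x = +96, y = +30 mm. While the pipe is held tilted, the upper edge of its lower end face meets the end stop first (about 2 mm early at 18 degrees), so once it lies in both notches it has to be pushed the last bit down-slope to the stop, by feel.
- bed: Sloping bed of the gauge (fixed), dark steel plate 236 x 130 mm with two aluminium saddles. Origin: where the pipe's origin is when seated; x runs up the slope, away from the robot, at 22 deg; z square to the bed; a seated pipe's axes lie along these, or half a turn about z. Plate at z = -34 mm. The notches, along x, 17 mm wide with floors at z = -7, are at y = -30 (low) and y = +30 (high).
- low_seat (a point): Bed point x -96, y -30, z 0 mm: the lower end face of a seated pipe, on the end stop. Low notch: x -109 to -57, cheeks to z 9, flared lead-ins to z 18 over x -81 to -57. A fixed lip roofs the low end, sloping up from z 12 at the stop to its free edge at x -84, z 20: the pipe end goes under it only from up-slope.
- high_seat (a point): Bed point x +96, y +30, z 0 mm: the upper end face of a seated pipe. The high saddle (x 60 to 76, sides up to z 28 mm) is 10 mm up-slope of the seated upper nut, so a level pipe can not slide down under the lip: hold its upper end about 18 deg above the bed's slope (40 deg from level), tuck the lower end in to the stop, then swing it down.
- flap (a joint): Sprung one-way steel flap across the high notch, hinged on its outer (+y) side at bed z = 22 mm. 0 = shut, square across the mouth, can not swing upward; grows as it is pushed down, to about 1.1 rad. It bears the pipe's weight; a push of 6 to 15 N on the middle of the pipe opens it. It springs shut above the pipe when the pipe is down in the notch.
- flap_mid (a point): Top of the shut flap (14 x 13 x 3 mm) over the middle of the high notch: bed x 68, y 30, z 23.5 mm. A pipe lying on it is about 30 mm above its seat there. If it is let go while it lies on the flap it can roll over about the line through its two ends, so keep hold of it until it is through. Seated, it lies steady.
- u_pipe: U-shaped pipe of the same stock with two nuts, about 86 mm wide and 108 mm long, lying flat: not for this gauge. Origin between the legs, 11 mm above the table.
- screwdriver_a: black-handled screwdriver, 206 mm long, lying at the front of the table. Origin: centre of its underside.
- hex_key_0: bright L hex key, 114 mm, lying at the front of the table. Origin: centre of its underside.
- torque_meter: grey torque meter, 118 x 66 x 37 mm, behind the work. Origin: centre of its underside.
- marker_pen: black marker pen, 131 mm long, lying at the front of the table. Origin: centre of its underside.
- side_cutters: red-handled pliers, 131 mm, lying behind the work. Origin: centre of its underside.

How it is judged:
By the outcome, as a careful person would: the job done as asked, in the order asked, and still so for the second after the job is handed in, with the robot touching nothing.
It also fails if it takes over 50 s, if anything falls off the work surface, if the arm or the gripper's body presses on something with over 40 N, if the wrist force passes 120 N, or if a joint passes its speed limit or range.

## Robot

A 6-joint arm with a two-finger parallel gripper is mounted at the origin on a cart in front of the work surface, level with it; the furniture and walls round the work are solid. World frame = base frame: x ahead of the robot, y to its left, z up, the work surface at z = 0. Lengths are in m, angles in rad, forces in N, time in s.
With the tool pointing down it reaches from about 0.275 to 0.975 m from the base axis. Payload 8.4 kg.
Tool frame: the origin (TCP) lies at the very end of the fingers, on their centre line; the grasp point (between the pads) lies 19 mm behind it (manip.grasp_offset is the distance from the TCP to the grasp point, in m); z points along the fingers, y is the line along which they close (so a half turn about z gives the same grasp; the last joint's range is limited). The gripper opens to 92 mm and grips with 3 to 60 N. Pads are 20 mm wide; open, the fingers measure 128 mm over their backs; the gripper's body (75 mm by 189 mm) begins 69 mm behind the grasp point.
Start: joints at [1.181, 0.353, 1.633, -0, 1.155, -0.002], TCP at [0.236, 0.579, 0.215] pointing down, gripper open.
Joint ranges: [-2.63, 2.63], [-0.92, 2.1], [0.06, 2.66], [-1.3, 4.44], [0, 2.69], [-3.02, 3.02]. Speed limits (rad/s): [2.22, 2.22, 2.79, 3.14, 3.14, 3.14].

## Interface

Orientations are given as a unit quaternion [x, y, z, w].
In Python, from plant import manip gives the robot as it stands.
- The arm moves only by the tool move_arm, never from a script. Its arguments are lists of equal length, an entry for each row: "linear": the shift along the tool's x, y, z in cm, a list of three; "dr": the turn, a rotation vector about the tool's x, y, z in degrees, a list of three. In form: {"linear": [[tx, ty, tz], ...], "dr": [[wx, wy, wz], ...]}. A call has 1 to 12 rows; each row shifts and turns the commanded pose from where the row before left it, along the tool's axes as they then stand; what a row does not reach is not made up. A row lasts 1/10 s, in which the tool goes at most 50 mm and 8.59 degrees, less where a joint would pass 70% of its speed; a pose out of reach is approached as far as the arm can. A call is refused whole if a number of a shift passes 5 or a number of a turn 8.59, either way. A call with a gripper value outside its range is refused whole. "hand" is the finger opening in cm, from 0 to 9.19, set as the call begins (left out, the last holds). The fingers move at their own pace and stop on an object; "newtons" is the grip in N (left out, the last holds). Time passes only in rows, so rows that do not move let the fingers close. It gives the time, the measured TCP pose, the force, the opening and the grip force at its end, in the units of the state.
- manip.state(): the state, without advancing time (a new reading comes with each control period).
- manip.read_camera(name): name is "scene" or "side" or "wrist"; returns a dict with "color" (400x640x3 uint8, red, green, blue), "fx", "fy", "cx", "cy" (pixels), "R" (3x3) and "t" (3): a world point X has camera coordinates R X + t. Camera axes: x right, y down, z forward; pixel columns grow to the right and rows downward; lengths in m; the calibration is good to about 2 mm. A picture is of the moment at which its call begins. There is no depth.
- manip.close_job(): hands the job in; it is judged then, once.
The state is a dict: "clock": time; "joints": joint angles; "joint_velocities": joint speeds; "joint_efforts": joint torques, N m; "eef_pos": TCP position; "tool_rot": TCP orientation; "force": force on the tool from outside, world axes, zero at the start; "moment": the same for the moment, N m; "width": finger opening in m; "gripper_force": force on a finger pad.
Only numpy, scipy, OpenCV 4.12 (cv2) and the standard library are available. Lean on these libraries where they do the work, as an engineer would, in place of code of your own. Each camera call takes 0.05 s, during which the arm holds its last target. There are 200 camera calls.

## Working session

There is one attempt and no reset: what is moved stays moved. The work goes in short steps, Python scripts to look and compute and a tool call to move; the robot and the scene stay as the last step left them, time stands still between calls to the robot, and variables do not carry over. Pictures are saved under pics/ and viewed, at most 10 in all, crops included, and the job is handed in when it is done.

Besides the shell and the picture viewer there is one more tool, called after "Request:" in YAML: its name, and indented under it one key for each argument. move_arm: Moves the arm, as the interface text tells. Its arguments: {"type":"object","properties":{"linear":{"type":"array"},"dr":{"type":"array"},"hand":{"type":"number"},"newtons":{"type":"number"}},"required":["linear","dr"]}

```bash
ls; mkdir -p pics; python3 - <<'E'
from plant import manip
import cv2,numpy as np,pickle
d={}
for n in("scene","side","wrist"):
    c=manip.read_camera(n);d[n]=c
    cv2.imwrite(f"pics/{n}0.png",c["color"][:,:,::-1])
    print(n,c["fx"],c["cx"],c["cy"],(-c["R"].T@c["t"]).round(3),c["R"][2].round(2))
pickle.dump(d,open("d0.pkl","wb"))
print(manip.state(), manip.grasp_offset)
E
```

```text
pics
scene 471.17271386070973 321.2381553756439 193.28020426134805 [-0.235 -0.547  0.594] [ 0.75  0.47 -0.45]
side 408.9557437706192 322.4230141919224 197.52756356911567 [0.487 0.827 0.536] [ 0.07 -0.9  -0.43]
wrist 346.86812573002874 320.0337503524909 201.6051829398304 [0.16  0.61  0.385] [ 0.27 -0.11 -0.96]
{'clock': 0.15, 'joints': array([ 1.18059250e+00,  3.53548375e-01,  1.63392257e+00, -3.50589617e-05,
        1.15520648e+00, -2.42324062e-03]), 'joint_velocities': array([-0.00129681, -0.00222015, -0.00380244,  0.00021331,  0.00070365,
       -0.00054558]), 'joint_efforts': array([ 1.11835870e-04, -5.94199526e+01, -3.34470928e+01,  6.96736760e-02,
        2.04146613e-02, -1.05716638e-04]), 'eef_pos': array([0.23621984, 0.57824756, 0.21401653]), 'tool_rot': array([ 1.92670758e-01,  9.81263311e-01, -5.35091727e-04, -9.00688330e-05]), 'force': array([-0.53385324, -0.23431246, -0.39131042]), 'moment': array([0.0053613 , 0.00089803, 0.01351356]), 'gripper_force': 0.0, 'width': 0.09200184855511767} 0.0187
```

View pics/scene0.png

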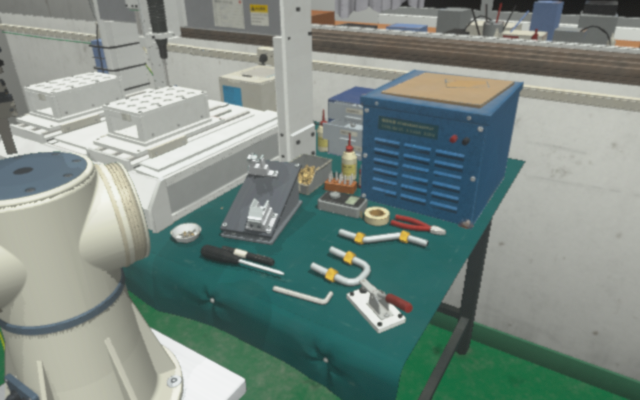

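View pics/side0.png

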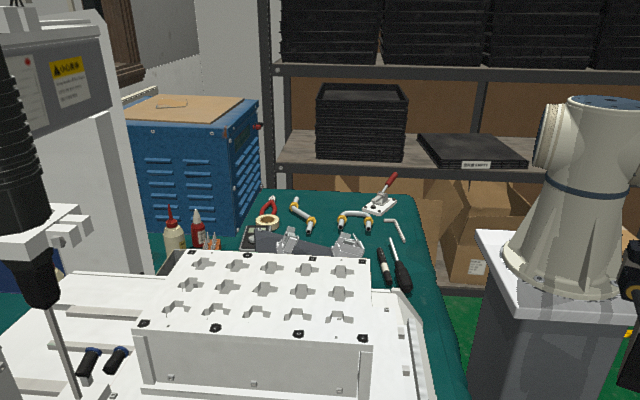

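Scene: the Z-pipe lies at about (340,233)–(427,243) with nuts at (360,237) and (403,237). The gauge is at about (262,200), with the low saddle at (262,213) and the high one at (263,168). The U-pipe is at (340,265). In the side view the pipe is at (303,215) and the gauge saddles at (288,243) and (347,245).

```bash
cat > h.py <<'E'
import numpy as np,cv2
from plant import manip
from scipy.spatial.transform import Rotation as Ro
def ray(c,u,v):
    o=-c["R"].T@c["t"]; d=c["R"].T@np.array([(u-c["cx"])/c["fx"],(v-c["cy"])/c["fy"],1.]); return o,d/np.linalg.norm(d)
def onz(c,u,v,z):
    o,d=ray(c,u,v); return o+d*(z-o[2])/d[2]
def tri(obs):
    A=np.zeros((3,3));b=np.zeros(3)
    for c,u,v in obs:
        o,d=ray(c,u,v);P=np.eye(3)-np.outer(d,d);A+=P;b+=P@o
    X=np.linalg.solve(A,b); 
    return X,[np.linalg.norm((np.eye(3)-np.outer(ray(*o)[1],ray(*o)[1]))@(X-ray(*o)[0])) for o in obs]
def proj(c,X):
    p=c["R"]@np.asarray(X)+c["t"]; return np.array([c["fx"]*p[0]/p[2]+c["cx"],c["fy"]*p[1]/p[2]+c["cy"]])
def nuts(c,amin=15):
    h=cv2.cvtColor(c["color"],cv2.COLOR_RGB2HSV); m=cv2.inRange(h,(15,130,110),(32,255,255))
    n,l,s,ce=cv2.connectedComponentsWithStats(m)
    return [(int(s[i,4]),ce[i]) for i in range(1,n) if s[i,4]>=amin]
E
python3 - <<'E'
from h import *
import pickle
d=pickle.load(open("d0.pkl","rb"))
for n in("scene","side"):
    for a,p in nuts(d[n]): print(n,a,p.round(1),onz(d[n],*p,.011).round(3))
c=d["scene"]
for n,p in dict(pe1=(341,233),pe2=(427,243)).items(): print(n,onz(c,*p,.011).round(3))
# gauge saddles rough, two views
print(tri([(c,262,205),(d["side"],347,237)]),tri([(c,262,160),(d["side"],287,235)]))
for p in [(222,238),(275,242)]: print(onz(c,*p,0.0).round(3))
# crops
cv2.imwrite("pics/crop1.png",np.hstack([cv2.resize(c["color"][140:260,200:330,::-1],(390,360),interpolation=2),cv2.resize(d["side"]["color"][190:290,240:380,::-1],(410,360),interpolation=2)]))
E
```

```text
scene 105 [258.8   7.8] [4.559 3.334 0.011]
scene 70 [403.8 236.2] [ 0.647 -0.216  0.011]
scene 67 [358.9 237.7] [ 0.588 -0.131  0.011]
scene 80 [348.5 257.2] [ 0.507 -0.148  0.011]
scene 92 [330.4 274.3] [ 0.435 -0.146  0.011]
side 31 [293.4 204.6] [ 0.649 -0.222  0.011]
side 38 [341.8 217.7] [ 0.507 -0.157  0.011]
side 18 [267.6 218.9] [ 0.706 -0.129  0.011]
side 42 [311.3 219.8] [ 0.588 -0.136  0.011]
side 37 [367.8 219.6] [ 0.436 -0.153  0.011]
side 40 [628. 333.] [-0.018  0.228  0.011]
pe1 [ 0.585 -0.086  0.011]
pe2 [ 0.648 -0.272  0.011]
(array([0.49036072, 0.06843617, 0.08554513]), [np.float64(0.0008972443231459946), np.float64(0.0008972443231460787)]) (array([0.60519727, 0.15514799, 0.13516415]), [np.float64(0.0013343954882160936), np.float64(0.0013343954882160049)])
[0.437 0.151 0.   ]
[0.487 0.034 0.   ]
```

View pics/crop1.png

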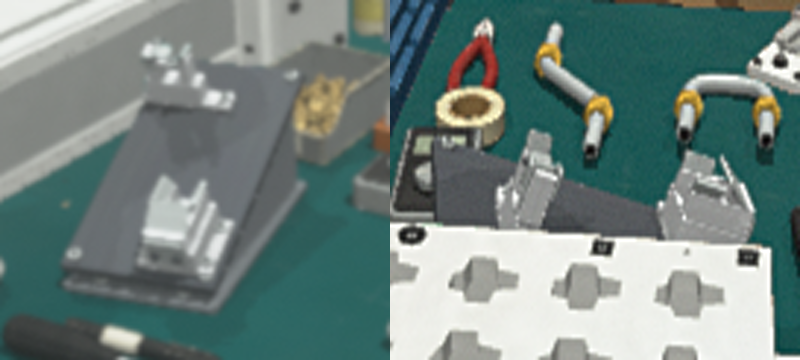

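Pipe origin is about (0.618, -0.175) with yaw about -90°; the nut spacing comes out at 104 mm against 103 expected. The bed's low edge gives a bed yaw of about 23°. Next I move over the gauge for a close look.

Request:
move_arm:
  linear:
    - [0,0,-4]
    - [-3.8,-2.75,-0.2]
    - [-3.8,-2.75,-0.2]
    - [-3.8,-2.75,-0.2]
    - [-3.8,-2.75,-0.2]
    - [-3.8,-2.75,-0.2]
    - [-3.8,-2.75,-0.2]
    - [-3.8,-2.75,-0.2]
    - [-3.8,-2.75,-0.2]
    - [-3.8,-2.75,-0.2]
    - [-3.8,-2.75,-0.2]
    - [-3.8,-2.75,-0.2]
  dr:
    - [0,0,0]
    - [0,0,0]
    - [0,0,0]
    - [0,0,0]
    - [0,0,0]
    - [0,0,0]
    - [0,0,0]
    - [0,0,0]
    - [0,0,0]
    - [0,0,0]
    - [0,0,0]
    - [0,0,0]

```text
clock: 1.35
eef_pos: [0.5095, 0.1386, 0.2767]
tool_rot: [0.193, 0.981, 0.0, 0.0]
force: [1.3, 1.0, -0.5]
width: 0.092
gripper_force: 0.0
```

Request:
move_arm:
  linear:
    - [-3.9,-2.7,0]
    - [-3.9,-2.7,0]
    - [0,0,0]
    - [0,0,0]
    - [0,0,0]
    - [0,0,0]
  dr:
    - [0,0,0]
    - [0,0,0]
    - [0,0,7.7]
    - [0,0,7.7]
    - [0,0,7.7]
    - [0,0,0]

```text
clock: 1.95
eef_pos: [0.5606, 0.0608, 0.2763]
tool_rot: [0.386, 0.922, -0.0, -0.0]
force: [-1.3, 0.4, 0.2]
width: 0.0921
gripper_force: 0.0
```

```bash
python3 - <<'E'
from h import *
import pickle
c=manip.read_camera("wrist");pickle.dump(c,open("w1.pkl","wb"))
s=manip.state();print(s["joints"].round(2),s["force"])
cv2.imwrite("pics/w1.png",cv2.resize(c["color"][:,:,::-1],(800,500),interpolation=2))
print((-c["R"].T@c["t"]).round(3))
E
```

```text
[ 0.11  0.2   1.7   0.    1.24 -0.68] [ 0.25602915  0.27904955 -0.2069808 ]
[0.503 0.12  0.447]
```

View pics/w1.png

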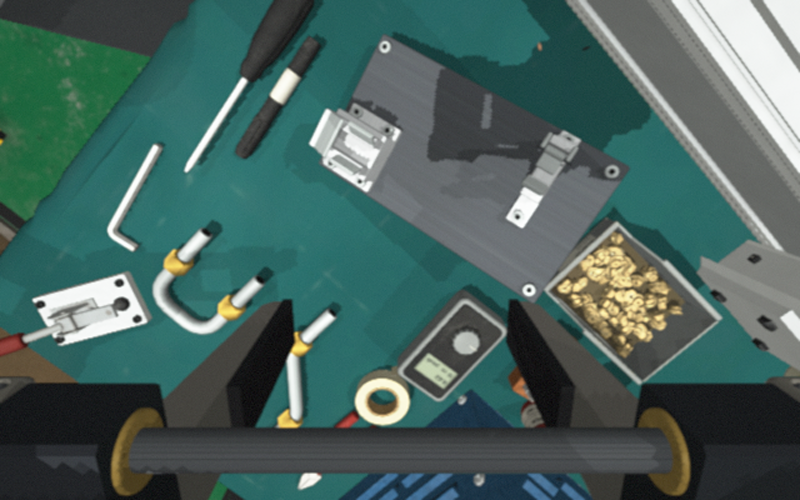

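The wrist view (scaled 1.25) shows the plate screws at (386,47), (612,172) and (529,290). The low saddle with lip and stop is at (355,145), and the high saddle with flap at (545,180). One sideways shift, which is on the way to the pipe anyway, gives a second view.

Request:
move_arm:
  linear:
    - [0,-4,0]
    - [0,-4,0]
    - [0,-4,0]
    - [0,0,0]
  dr:
    - [0,0,0]
    - [0,0,0]
    - [0,0,0]
    - [0,0,0]

```text
clock: 2.4
eef_pos: [0.4722, -0.0254, 0.2765]
tool_rot: [0.384, 0.923, -0.001, -0.001]
force: [-0.8, 0.8, 0.5]
width: 0.0922
gripper_force: 0.0
```

```bash
python3 - <<'E'
from h import *
import pickle
c=manip.read_camera("wrist");pickle.dump(c,open("w2.pkl","wb"))
a=pickle.load(open("w1.pkl","rb"))
A=cv2.resize(a["color"][20:245,240:515,::-1],(400,327),interpolation=2)
B=cv2.resize(c["color"][20:245,360:635,::-1],(400,327),interpolation=2)
f=lambda c,x:cv2.resize(c["color"][20:220,x:x+266,::-1],(798,600),interpolation=2)
cv2.imwrite("pics/g1.png",f(a,245)); cv2.imwrite("pics/g2.png",f(c,345))
E
```

```text
(no output)
```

View pics/g1.png

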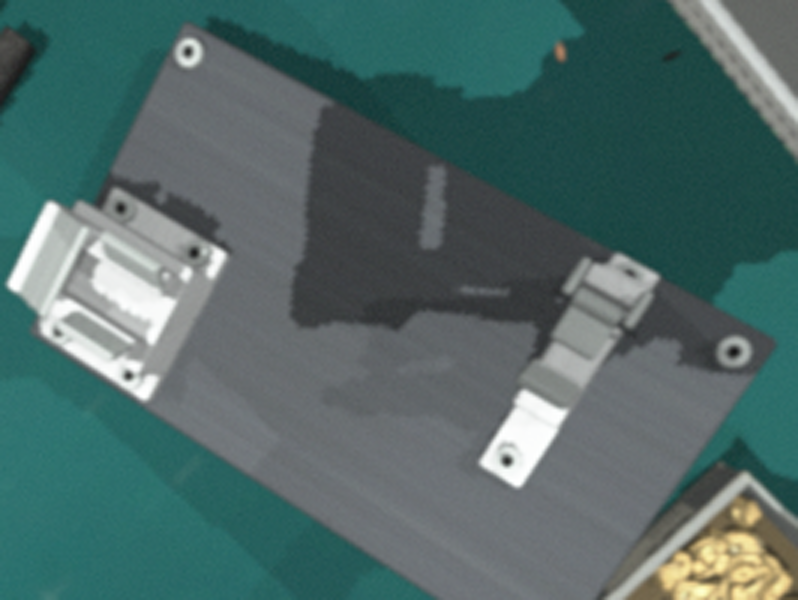

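View pics/g2.png

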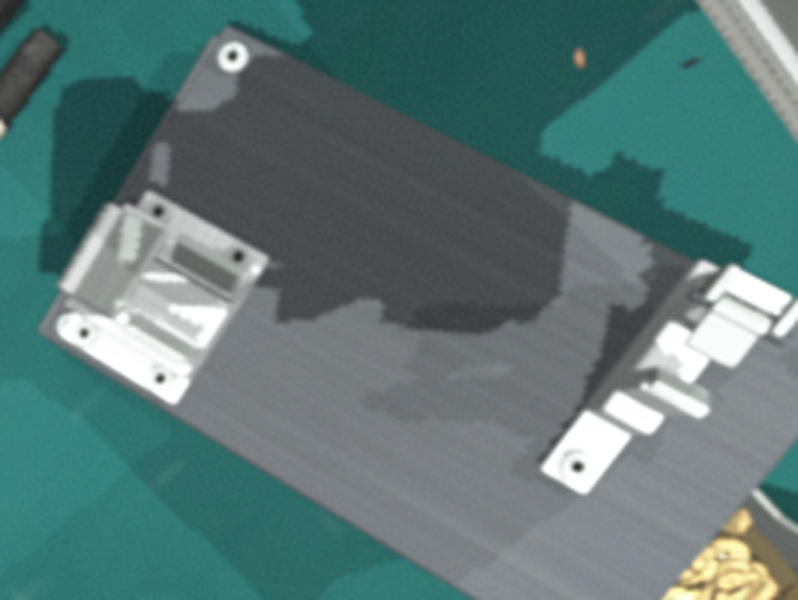

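The two crops (3x scale) share these matching features: the plate screw at (189,52)/(232,56), the low saddle foot screws at (120,208), (194,252), (128,376) and (58,332), and the high saddle foot screw at (507,460)/(577,466).

```bash
python3 - <<'E'
from h import *
import pickle
a=pickle.load(open("w1.pkl","rb"));c=pickle.load(open("w2.pkl","rb"))
M=dict(S=((189,52),(232,56)),A=((120,208),(158,212)),B=((194,252),(238,258)),C=((128,376),(160,378)),D=((58,332),(84,332)),H=((507,460),(577,466)),cnr=((186,22),(222,26)))
P={}
for k,(p,q) in M.items():
    X,r=tri([(a,p[0]/3+245,p[1]/3+20),(c,q[0]/3+345,q[1]/3+20)]);P[k]=X;print(k,X.round(4),np.round(r,4))
print(np.linalg.norm(P["A"]-P["B"]),np.linalg.norm(P["A"]-P["D"]))
pts=np.array([P[k] for k in("S","A","B","C","D","H")]);m=pts.mean(0)
n=np.linalg.svd(pts-m)[2][2];n*=np.sign(n[2]);print("tilt",np.degrees(np.arccos(n[2])),"az",np.degrees(np.arctan2(-n[1],-n[0])),(pts-m)@n)
# single-view: edges on plate plane with the 22deg normal
for yaw in(22,25,28):
    y=np.radians(yaw);t=np.radians(22);n2=np.array([-np.sin(t)*np.cos(y),-np.sin(t)*np.sin(y),np.cos(t)])
    def pl(cam,u,v,o):
        O,d=ray(cam,u/3+o,v/3+20);return O+d*((m-O)@n2)/(d@n2)
    q=[pl(a,188,22,245),pl(a,776,343,245),pl(a,734,352,245),pl(a,189,52,245),pl(c,40,328,345)]
    e=[(543/1.25,300/1.25)]
    O,d=ray(a,*e[0]);q.append(O+d*((m-O)@n2)/(d@n2))
    d=lambda i,j:np.linalg.norm(q[i]-q[j])
    u=q[1]-q[0];print(yaw,"edge az",np.degrees(np.arctan2(u[1],u[0])),"len",d(0,1),"wid",d(0,4),d(1,5)); print(np.round(q,4).tolist())
E
```

```text
S [0.4509 0.1542 0.0347] [0. 0.]
A [0.4707 0.0978 0.0461] [0.0001 0.0001]
B [0.5011 0.1059 0.0584] [0.0004 0.0004]
C [0.5141 0.0571 0.058 ] [0.0002 0.0002]
D [0.484  0.0488 0.0455] [0.0005 0.0005]
H [0.6219 0.133  0.1074] [0.0001 0.0001]
cnr [0.4415 0.1617 0.0226] [0. 0.]
0.03376687634868962 0.050747372709127055
tilt 22.776163164943167 az 5.479093906707251 [-0.00215238  0.00283341  0.00209976 -0.00145857 -0.00107935 -0.00024287]
22 edge az 14.904625345505892 len 0.2234042374257201 wid 0.12483722808386412 0.11751969225358677
[[0.4452, 0.1601, 0.0443], [0.6455, 0.2134, 0.1274], [0.6401, 0.2037, 0.1239], [0.4523, 0.1533, 0.046], [0.472, 0.0385, 0.036], [0.6824, 0.1019, 0.1244]]
25 edge az 14.929805902762062 len 0.22248111381069913 wid 0.1248267052200381 0.1177482153311646
[[0.4454, 0.1599, 0.0461], [0.6452, 0.2132, 0.1283], [0.6398, 0.2035, 0.1247], [0.4525, 0.1531, 0.0475], [0.4721, 0.0385, 0.0351], [0.6831, 0.1018, 0.1232]]
28 edge az 14.963500967328171 len 0.22156544876206333 wid 0.12486303179395336 0.11808065290730005
[[0.4457, 0.1597, 0.0479], [0.6448, 0.213, 0.129], [0.6395, 0.2034, 0.1253], [0.4527, 0.153, 0.0491], [0.4723, 0.0385, 0.0343], [0.6838, 0.1018, 0.1218]]
```

```bash
python3 - <<'E'
from h import *
import pickle
a=pickle.load(open("w1.pkl","rb"));c=pickle.load(open("w2.pkl","rb"))
M=dict(S=((189,52),(232,56)),A=((120,208),(158,212)),B=((194,252),(238,258)),C=((128,376),(160,378)),D=((58,332),(84,332)),H=((507,460),(577,466)))
P={k:tri([(a,p[0]/3+245,p[1]/3+20),(c,q[0]/3+345,q[1]/3+20)])[0] for k,(p,q) in M.items()}
Rb=(Ro.from_euler("z",15,degrees=True)*Ro.from_euler("y",-22,degrees=True)).as_matrix()
n=Rb[:,2]
for h in np.arange(0.0,-0.021,-0.004):
    m=np.mean([P[k] for k in "ABCDH"],0)+h*n
    def pl(cam,u,v):
        O,d=ray(cam,u,v);return O+d*((m-O)@n)/(d@n)
    q=np.array([pl(a,188/3+245,22/3+20),pl(a,776/3+245,343/3+20),pl(a,434.4,240),pl(c,40/3+345,328/3+20),pl(c,222/3+345,26/3+20)])
    L=[np.linalg.norm(q[0]-q[1]),np.linalg.norm(q[0]-q[3]),np.linalg.norm(q[1]-q[2])]
    b=q@Rb
    ctr=np.array([(b[:,0].min()+b[:,0].max())/2,(b[:,1].max()+b[:,1].min())/2,b[0,2]+.034])
    print(round(h,3),np.round(L,4),"orig",(Rb@ctr).round(4))
    print((b-ctr).round(3).tolist())
    print({k:(v@Rb-ctr).round(4).tolist() for k,v in P.items()})
E
```

```text
0.0 [0.2247 0.1248 0.1169] orig [0.5486 0.1236 0.1152]
[[-0.112, 0.062, -0.034], [0.113, 0.062, -0.034], [0.118, -0.055, -0.034], [-0.118, -0.062, -0.034], [-0.117, 0.06, -0.034]]
{'S': [-0.1103, 0.0548, -0.0423], 'A': [-0.1018, -0.0048, -0.0334], 'B': [-0.068, -0.0048, -0.0338], 'C': [-0.0682, -0.0553, -0.0341], 'D': [-0.1019, -0.0555, -0.034], 'H': [0.0651, -0.0099, -0.0347]}
-0.004 [0.2272 0.1255 0.1182] orig [0.5497 0.1242 0.1114]
[[-0.113, 0.063, -0.034], [0.114, 0.062, -0.034], [0.118, -0.056, -0.034], [-0.118, -0.063, -0.034], [-0.118, 0.061, -0.034]]
{'S': [-0.11, 0.0546, -0.0383], 'A': [-0.1015, -0.0051, -0.0294], 'B': [-0.0677, -0.0051, -0.0298], 'C': [-0.0679, -0.0556, -0.0301], 'D': [-0.1016, -0.0558, -0.03], 'H': [0.0654, -0.0101, -0.0307]}
-0.008 [0.2297 0.1261 0.1195] orig [0.5508 0.1247 0.1075]
[[-0.115, 0.063, -0.034], [0.114, 0.063, -0.034], [0.119, -0.057, -0.034], [-0.119, -0.063, -0.034], [-0.119, 0.061, -0.034]]
{'S': [-0.1096, 0.0543, -0.0343], 'A': [-0.1012, -0.0053, -0.0254], 'B': [-0.0674, -0.0053, -0.0258], 'C': [-0.0676, -0.0559, -0.0261], 'D': [-0.1013, -
[... 498 characters left out ...]
, 0.064, -0.034], [0.116, 0.063, -0.034], [0.121, -0.059, -0.034], [-0.121, -0.064, -0.034], [-0.12, 0.063, -0.034]]
{'S': [-0.109, 0.0538, -0.0263], 'A': [-0.1005, -0.0058, -0.0174], 'B': [-0.0668, -0.0059, -0.0178], 'C': [-0.067, -0.0564, -0.0181], 'D': [-0.1007, -0.0566, -0.018], 'H': [0.0663, -0.0109, -0.0187]}
-0.02 [0.2372 0.1282 0.1235] orig [0.5541 0.1264 0.0961]
[[-0.121, 0.064, -0.034], [0.116, 0.064, -0.034], [0.121, -0.06, -0.034], [-0.121, -0.064, -0.034], [-0.121, 0.064, -0.034]]
{'S': [-0.1087, 0.0536, -0.0223], 'A': [-0.1002, -0.0061, -0.0134], 'B': [-0.0665, -0.0061, -0.0138], 'C': [-0.0667, -0.0566, -0.0141], 'D': [-0.1004, -0.0568, -0.014], 'H': [0.0666, -0.0111, -0.0147]}
```

Bed yaw is 15°. The origin is about (0.549, 0.124, 0.107), which agrees with the saddle-foot sizes and the 22° tilt. Now I move above the pipe and look.

Request:
move_arm:
  linear:
    - [-3.5,0,2]
    - [-3.5,0,2]
    - [-3.5,0,2]
    - [-3.5,0,2]
    - [-3.5,0,2]
    - [-3.4,0,2]
    - [0,0,0]
    - [0,0,0]
  dr:
    - [0,0,0]
    - [0,0,0]
    - [0,0,0]
    - [0,0,0]
    - [0,0,0]
    - [0,0,0]
    - [0,0,0]
    - [0,0,0]

```text
clock: 3.25
eef_pos: [0.6226, -0.1714, 0.1554]
tool_rot: [0.385, 0.923, 0.0, -0.001]
force: [0.3, 0.3, 0.2]
width: 0.0917
gripper_force: 0.0
```

```bash
python3 - <<'E'
from h import *
import pickle
c=manip.read_camera("wrist");pickle.dump(c,open("w3.pkl","wb"))
s=manip.state()
N=[(a,p.round(0),onz(c,*p,.011).round(4)) for a,p in nuts(c,80)]
for x in N: print(*x)
R=Ro.from_quat(s["tool_rot"]);print(s["eef_pos"],R.as_matrix().round(3).tolist())
cv2.imwrite("pics/w3.png",c["color"][:,:,::-1])
E
```

```text
675 [178.  13.] [ 0.4364 -0.1482  0.011 ]
483 [244.  80.] [ 0.5091 -0.149   0.011 ]
524 [325. 131.] [ 0.5893 -0.1307  0.011 ]
427 [306. 238.] [ 0.6487 -0.2172  0.011 ]
387 [ 95. 364.] [ 0.5884 -0.4893  0.011 ]
240 [546. 370.] [ 0.9492 -0.1421  0.011 ]
[ 0.6224321  -0.17104959  0.15637726] [[-0.704, 0.71, -0.001], [0.71, 0.704, 0.001], [0.001, -0.0, -1.0]]
```

View pics/w3.png

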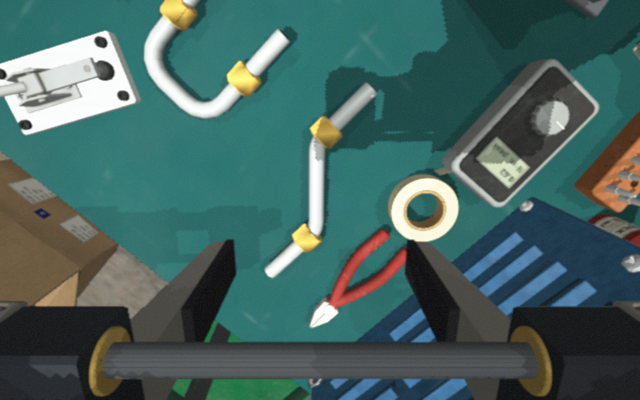

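The pipe is at nuts (325,131) and (306,238), giving centre (0.619,-0.174) and yaw -91°. The tape roll at (424,208) is close to the finger line, so I'll open to only 5 cm. The blue box's clearance needs checking before I descend.

```bash
python3 - <<'E'
from h import *
import pickle
c=pickle.load(open("d0.pkl","rb"))["scene"];w=pickle.load(open("w3.pkl","rb"))
for p in [(363,207),(463,222),(376,217)]: print(onz(c,*p,0).round(3))
print(tri([(c,360,103),(w,527,205)]),onz(w,527,205,.0),onz(w,527,205,.2),onz(w,350,370,0.))
E
```

```text
[ 0.742 -0.062  0.   ]
[ 0.8   -0.309 -0.   ]
[ 0.712 -0.115  0.   ]
(array([ 0.56887464, -0.1221629 ,  0.32967445]), [np.float64(0.010250933891047519), np.float64(0.010250933891047434)]) [ 7.81984238e-01 -4.14876036e-02 -5.55111512e-17] [ 0.64910799 -0.0852503   0.2       ] [ 0.80200237 -0.30242539  0.        ]
```

Request:
move_arm:
  linear:
    - [0,-0.45,2]
    - [0,0,3.5]
    - [0,0,3.5]
    - [0,0,3]
    - [0,0,2]
    - [0,0,1.1]
    - [0,0,0]
    - [0,0,0]
  dr:
    - [0,0,0.8]
    - [0,0,0]
    - [0,0,0]
    - [0,0,0]
    - [0,0,0]
    - [0,0,0]
    - [0,0,0]
    - [0,0,0]
  hand: 5
  newtons: 50

```text
clock: 4.1
eef_pos: [0.6199, -0.1749, 0.007]
tool_rot: [0.391, 0.92, 0.0, 0.001]
force: [1.0, -0.0, 0.6]
width: 0.0498
gripper_force: 0.0
```

Request:
move_arm:
  linear:
    - [0,0,0.4]
    - [0,0,0]
  dr:
    - [0,0,0]
    - [0,0,0]

```text
clock: 4.3
eef_pos: [0.6196, -0.1752, 0.0024]
tool_rot: [0.392, 0.92, 0.0, 0.001]
force: [-0.1, 0.4, 0.0]
width: 0.0499
gripper_force: 0.0
```

Request:
move_arm:
  linear:
    - [0,0,0]
    - [0,0,0]
    - [0,0,0]
    - [0,0,0]
    - [0,0,0]
    - [0,0,0]
  dr:
    - [0,0,0]
    - [0,0,0]
    - [0,0,0]
    - [0,0,0]
    - [0,0,0]
    - [0,0,0]
  hand: 0
  newtons: 50

```text
clock: 4.9
eef_pos: [0.6192, -0.1751, 0.0016]
tool_rot: [0.392, 0.92, 0.0, 0.0]
force: [-0.0, -0.4, 0.6]
width: 0.0127
gripper_force: 50.0
```

Request:
move_arm:
  linear:
    - [0,0,-2]
    - [0,0,-4.5]
    - [0,0,-4.5]
    - [0,0,-4.5]
    - [0,0,-4.5]
    - [3.7,1.8,-1.4]
    - [3.7,1.8,-1.4]
    - [3.7,1.8,-1.4]
    - [3.7,1.8,-1.4]
    - [3.7,1.8,-1.4]
    - [3.7,1.8,-1.4]
    - [3.7,1.8,-1.4]
  dr:
    - [0,0,0]
    - [0,0,0]
    - [0,0,0]
    - [0,0,0]
    - [0,0,0]
    - [0,0,0]
    - [0,0,0]
    - [0,0,0]
    - [0,0,0]
    - [0,0,0]
    - [0,0,0]
    - [0,0,0]

```text
clock: 6.1
eef_pos: [0.5293, 0.1002, 0.2998]
tool_rot: [0.392, 0.92, -0.0, -0.0]
force: [1.4, 1.2, -2.2]
width: 0.0124
gripper_force: 50.0
```

```bash
cat >> h.py <<'E'
O=np.array([0.549,0.1237,0.107]); Rb=Ro.from_euler("z",15,degrees=True)*Ro.from_euler("y",-22,degrees=True)
# pipe in tool: tool x = -(1,1,0)/sqrt2 of pipe, tool z = -pipe z
s2=2**-.5
PT=Ro.from_matrix(np.array([[-s2,-s2,0],[-s2,s2,0],[0,0,-1.]]))  # columns: pipe axes in tool (rows tool axes)
po=np.array([0.0,0,-0.0094])  # pipe origin in tool
flip=Ro.from_euler("z",180,degrees=True)
def target(end,tilt):
    """tool pose for lower end centre at bed point 'end' (m), pipe tilted up by tilt deg"""
    Rp=Rb*Ro.from_euler("y",-tilt,degrees=True)*flip
    p=O+Rb.apply(end)-Rp.apply([.096,.03,0]); Rt=Rp*PT.inv()
    return p-Rt.apply(po),Rt
def need(end,tilt,st=None):
    s=st or manip.state();p,R=target(np.array(end),tilt);R0=Ro.from_quat(s["tool_rot"])
    w=np.degrees((R0.inv()*R).as_rotvec())
    print("turn(tool)",w.round(2),"shift cm in now-axes",(100*R0.inv().apply(p-s["eef_pos"])).round(2),"in target axes",(100*R.inv().apply(p-s["eef_pos"])).round(2),"tcp",p.round(3))
def lower():
    s=manip.state();R=Ro.from_quat(s["tool_rot"]);Rp=R*PT
    p=s["eef_pos"]+R.apply(po);b=lambda q:1000*Rb.inv().apply(p+Rp.apply(q)-O)
    print("low end",b([.096,.03,0]).round(1),"high end",b([-.096,-.03,0]).round(1),"F bed",Rb.inv().apply(s["force"]).round(1),"M",s["moment"].round(2),"rot",np.degrees((Rb.inv()*Rp*flip).as_rotvec()).round(1),"w",s["width"].round(4),s["clock"])
E
python3 - <<'E'
from h import *
need([-.050,-.03,.016],18); lower(); print(manip.state()["joints"].round(2))
E
```

```text
turn(tool) [-42.42   6.01  70.66] shift cm in now-axes [-0.99  5.45 14.22] in target axes [-2.38 -4.87 14.26] tcp [0.575 0.131 0.158]Traceback (most recent call last):
  File "<stdin>", line 2, in <module>
  File "h.py", line 38, in lower
    print("low end",b([.096,.03,0]).round(1),"high end",b([-.096,-.03,0]).round(1),"F bed",Rb.inv().apply(s["force"]).round(1),"M",s["moment"].round(2),"rot",np.degrees((Rb.inv()*Rp*flip).as_rotvec()).round(1),"w",s["width"].round(4),s["clock"])
                                                                                                                                                                                                                      ^^^^^^^^^^^^^^^^
AttributeError: 'float' object has no attribute 'round'
```

Request:
move_arm:
  linear:
    - [0,0,0]
    - [0,0,0]
    - [0,0,0]
    - [0,0,0]
    - [0,0,0]
    - [0,0,0]
    - [0,0,0]
    - [0,0,0]
    - [0,0,0]
    - [0,0,0]
    - [0,0,0]
  dr:
    - [-4.24,0.6,7.07]
    - [-4.24,0.6,7.07]
    - [-4.24,0.6,7.07]
    - [-4.24,0.6,7.07]
    - [-4.24,0.6,7.07]
    - [-4.24,0.6,7.07]
    - [-4.24,0.6,7.07]
    - [-4.24,0.6,7.07]
    - [-4.24,0.6,7.07]
    - [-4.24,0.6,7.07]
    - [0,0,0]

```text
clock: 7.2
eef_pos: [0.5277, 0.0991, 0.2975]
tool_rot: [0.815, 0.469, 0.329, 0.088]
force: [-0.4, 1.5, -2.7]
width: 0.0126
gripper_force: 50.0
```

```bash
sed -i 's/s\["width"\].round(4)/round(s["width"],4)/' h.py; python3 - <<'E'
from h import *
import pickle
need([-.050,-.03,.040],18); lower(); print(manip.state()["joints"].round(2))
c=manip.read_camera("wrist");pickle.dump(c,open("w4.pkl","wb"));cv2.imwrite("pics/w4.png",c["color"][:,:,::-1])
s=manip.state();R=Ro.from_quat(s["tool_rot"])
Pn=[s["eef_pos"]+R.apply(po+PT.apply(q)) for q in([.042,.03,0],[-.042,-.03,0],[.096,.03,0],[-.096,-.03,0],[0,0,0])]
print([proj(c,p).round(0).tolist() for p in Pn],[(a,p.round(1).tolist()) for a,p in nuts(c,80)])
E
```

```text
turn(tool) [-0.12  0.09 -0.15] shift cm in now-axes [-1.6  -4.16 11.92] in target axes [-1.61 -4.19 11.91] tcp [0.567 0.128 0.18 ]
low end [-47.9 -48.  166.1] high end [135.   11.5 225.1] F bed [-1.   1.5 -2.5] M [-0.23  0.68  0.03] rot [  0.  -17.9  -0.1] w 0.0126 7.2
[ 0.12 -0.18  2.23  0.22  0.41  0.48]
[[306.0, 347.0], [338.0, 166.0], [242.0, 401.0], [426.0, 79.0], [321.0, 264.0]] [(2047, [336.6, 163.4]), (333, [276.6, 357.9])]
```

View pics/w4.png

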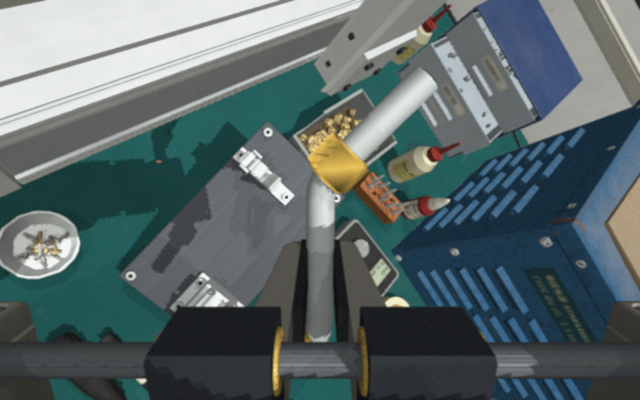

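Wrist view: the held pipe's upper nut is at (337,163), within 1.5 mm of prediction, and its end at (425,80). The gauge screws at (267,131) and (131,276) give a third check on the bed.

```bash
python3 - <<'E'
from h import *
import pickle
a,c,d=[pickle.load(open(f,"rb")) for f in("w1.pkl","w2.pkl","w4.pkl")]
def ref(cam,u,v,r=6):
    g=cv2.cvtColor(cam["color"],cv2.COLOR_RGB2GRAY).astype(float)
    for _ in range(3):
        ui,vi=int(round(u)),int(round(v));w=g[vi-r:vi+r+1,ui-r:ui+r+1];w=np.clip(w-130,0,None)
        yy,xx=np.mgrid[vi-r:vi+r+1,ui-r:ui+r+1];u,v=(w*xx).sum()/w.sum(),(w*yy).sum()/w.sum()
    return cam,u,v
S=[ref(a,308,37.3),ref(c,422.3,38.7),ref(d,131,276)];U=[ref(a,489.7,137.3),ref(d,267,131)]
for n,o in(("S",S),("U",U),("S2",[S[0],S[2]])):
    X,r=tri(o);print(n,[np.round(q[1:],1).tolist() for q in o],X.round(4),np.round(r,4),"bed mm",(1000*Rb.inv().apply(X-O)).round(1))
E
```

```text
S [[307.7, 37.3], [422.2, 38.6], [130.6, 275.2]] [0.4507 0.1539 0.0354] [0.0001 0.     0.0001] bed mm [-107.6   54.7  -33.8]
U [[490.4, 136.1], [267.8, 131.9]] [0.6408 0.2053 0.1205] [0.0006 0.0006] bed mm [106.9  55.  -28.6]
S2 [[307.7, 37.3], [130.6, 275.2]] [0.4507 0.154  0.0352] [0.0001 0.0001] bed mm [-107.7   54.7  -34. ]
```

Request:
move_arm:
  linear:
    - [-0.6,-1.4,2]
    - [-0.5,-1.4,3.3]
    - [-0.5,-1.36,3.3]
    - [0,0,3.3]
    - [0,0,0]
    - [0,0,0]
  dr:
    - [0,0,0]
    - [0,0,0]
    - [0,0,0]
    - [0,0,0]
    - [0,0,0]
    - [0,0,0]

```text
clock: 7.85
eef_pos: [0.563, 0.128, 0.1919]
tool_rot: [0.813, 0.472, 0.331, 0.086]
force: [0.6, 0.4, -1.6]
width: 0.0125
gripper_force: 50.0
```

```bash
python3 - <<'E'
from h import *
lower(); need([-.060,-.03,.018],18);need([-.075,-.03,.005],18); need([-.086,-.03,.005],18)
E
```

```text
low end [-48.7 -29.7  52.3] high end [133.6  30.7 112. ] F bed [ 0.   0.3 -1.7] M [-0.23  0.54 -0.01] rot [  0.3 -18.    0.2] w 0.0125 7.85
turn(tool) [-0.2  -0.24  0.13] shift cm in now-axes [-1.55 -1.46  2.94] in target axes [-1.54 -1.46  2.94] tcp [0.566 0.128 0.156]
turn(tool) [-0.2  -0.24  0.13] shift cm in now-axes [-2.85 -2.75  3.71] in target axes [-2.84 -2.76  3.71] tcp [0.557 0.126 0.138]
turn(tool) [-0.2  -0.24  0.13] shift cm in now-axes [-3.58 -3.49  3.37] in target axes [-3.58 -3.49  3.37] tcp [0.547 0.123 0.134]
```

Request:
move_arm:
  linear:
    - [-0.8,-0.73,1.5]
    - [-0.75,-0.73,1.45]
    - [-0.65,-0.65,0.4]
    - [-0.65,-0.64,0.37]
    - [0,0,0]
    - [0,0,0]
  dr:
    - [-0.2,-0.24,0.13]
    - [0,0,0]
    - [0,0,0]
    - [0,0,0]
    - [0,0,0]
    - [0,0,0]

```text
clock: 8.45
eef_pos: [0.5608, 0.1318, 0.172]
tool_rot: [0.812, 0.471, 0.335, 0.083]
force: [0.7, 0.3, -2.1]
width: 0.0128
gripper_force: 50.0
```

```bash
python3 - <<'E'
from h import *
lower(); need([-.086,-.03,.005],18);need([-.094,-.03,.003],18)
d={n:manip.read_camera(n) for n in("scene","side")}
v=np.hstack([cv2.resize(d["scene"]["color"][130:260,200:330,::-1],(400,400),interpolation=2),cv2.resize(d["side"]["color"][150:280,250:380,::-1],(400,400),interpolation=2)])
cv2.imwrite("pics/t1.png",v)
E
```

```text
low end [-57.1 -25.4  33.4] high end [124.8  34.6  94.9] F bed [-0.1  0.1 -2.2] M [-0.16  0.63  0.01] rot [  0.8 -18.4   0.1] w 0.0128 8.45
turn(tool) [-0.25 -0.87 -0.01] shift cm in now-axes [-2.93 -2.22  1.89] in target axes [-2.9  -2.23  1.92] tcp [0.547 0.123 0.134]
turn(tool) [-0.25 -0.87 -0.01] shift cm in now-axes [-3.51 -2.81  1.82] in target axes [-3.48 -2.81  1.86] tcp [0.541 0.121 0.129]
```

View pics/t1.png

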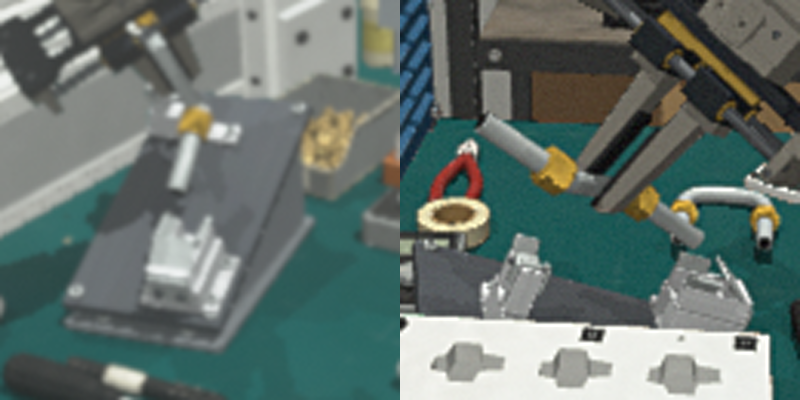

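The side view shows the end heading for the low notch with the pipe tilted as planned. The arm moved only about half of what I commanded, so I'll check for a wrist singularity.

```bash
python3 - <<'E'
from h import *
s=manip.state();print(s["joints"].round(3),s["joint_velocities"].round(2),s["eef_pos"].round(4),s["tool_rot"].round(3))
E
```

```text
[ 0.191  0.116  2.316  1.459  0.06  -0.728] [ 0.    0.01  0.    0.03 -0.   -0.03] [0.5607 0.1317 0.1716] [0.812 0.471 0.335 0.083]
```

Request:
move_arm:
  linear:
    - [-0.3,0,0.3]
    - [-0.3,0,0.3]
    - [-0.3,-0.1,0.3]
  dr:
    - [0,0,0]
    - [0,0,0]
    - [0,0,0]

```text
clock: 8.85
eef_pos: [0.5625, 0.1264, 0.1595]
tool_rot: [0.812, 0.471, 0.335, 0.083]
force: [-0.7, -0.3, -2.2]
width: 0.0123
gripper_force: 50.0
```

```bash
python3 - <<'E'
from h import *
s=manip.state();print(s["joints"].round(3),s["joint_velocities"].round(2),s["eef_pos"].round(4),s["tool_rot"].round(3));lower()
E
```

```text
[ 0.175  0.145  2.323  1.957  0.075 -1.239] [-0.04  0.1   0.04  1.55  0.06 -1.59] [0.5625 0.1264 0.1595] [0.812 0.471 0.335 0.083]
low end [-61.6 -31.   21.8] high end [120.4  28.9  83.1] F bed [-1.5 -0.1 -1.7] M [-0.19  0.66 -0.  ] rot [  0.8 -18.4   0.1] w 0.0123 8.85
```

The wrist passes close to its singularity (J5 about 0.06) and J4 is swinging over, so I'll use slow rows.

```bash
python3 - <<'E'
from h import *
need([-.072,-.03,.008],18)
E
```

```text
turn(tool) [-0.28 -0.8   0.  ] shift cm in now-axes [-0.96 -1.07  1.09] in target axes [-0.94 -1.07  1.09] tcp [0.558 0.126 0.142]
```

Request:
move_arm:
  linear:
    - [-0.1,-0.1,0.1]
    - [-0.1,-0.11,0.11]
    - [-0.1,-0.11,0.11]
    - [-0.1,-0.11,0.11]
    - [-0.1,-0.11,0.11]
    - [-0.1,-0.11,0.11]
    - [-0.1,-0.11,0.11]
    - [-0.1,-0.11,0.11]
    - [-0.1,-0.11,0.11]
    - [-0.06,-0.08,0.11]
    - [0,0,0]
  dr:
    - [0,0,0]
    - [0,0,0]
    - [-0.05,-0.15,0]
    - [-0.05,-0.15,0]
    - [-0.05,-0.15,0]
    - [-0.05,-0.15,0]
    - [-0.05,-0.1,0]
    - [0,-0.1,0]
    - [0,0,0]
    - [0,0,0]
    - [0,0,0]

```text
clock: 9.95
eef_pos: [0.5582, 0.1262, 0.1416]
tool_rot: [0.814, 0.47, 0.33, 0.088]
force: [-0.6, -0.3, -2.4]
width: 0.0126
gripper_force: 50.0
```

```bash
python3 - <<'E'
from h import *
lower();print(manip.state()["joints"].round(3));need([-.084,-.03,.004],18)
E
```

```text
low end [-72.4 -29.9   7.9] high end [110.3  30.   67. ] F bed [-1.5 -0.1 -2. ] M [-0.21  0.65 -0.02] rot [  0.  -17.9  -0. ] w 0.0126 9.95
[ 0.191  0.179  2.34   2.579  0.086 -1.849]
turn(tool) [-0.08  0.03 -0.02] shift cm in now-axes [-0.87 -0.86  0.  ] in target axes [-0.87 -0.86  0.  ] tcp [0.549 0.124 0.134]
```

Request:
move_arm:
  linear:
    - [-0.15,-0.15,0]
    - [-0.15,-0.15,0]
    - [-0.15,-0.15,0]
    - [-0.15,-0.15,0]
    - [-0.15,-0.15,0]
    - [-0.12,-0.11,0]
    - [0,0,0]
  dr:
    - [0,0,0]
    - [0,0,0]
    - [0,0,0]
    - [0,0,0]
    - [0,0,0]
    - [0,0,0]
    - [0,0,0]

```text
clock: 10.65
eef_pos: [0.5486, 0.1236, 0.1332]
tool_rot: [0.814, 0.47, 0.329, 0.088]
force: [-0.5, -0.2, -3.7]
width: 0.0121
gripper_force: 50.0
```

```bash
python3 - <<'E'
from h import *
lower();print(manip.state()["joints"].round(3));need([-.090,-.03,.003],18)
d={n:manip.read_camera(n) for n in("scene","side")}
v=np.hstack([cv2.resize(d["scene"]["color"][150:240,220:310,::-1],(400,400),interpolation=2),cv2.resize(d["side"]["color"][180:270,280:370,::-1],(400,400),interpolation=2)])
cv2.imwrite("pics/t2.png",v)
E
```

```text
low end [-84.9 -29.9   3.9] high end [97.9 29.9 62.8] F bed [-1.9 -0.1 -3.2] M [-0.2   0.62  0.  ] rot [  0.  -17.9  -0.1] w 0.0121 10.65
[ 0.189  0.187  2.364  2.714  0.114 -1.986]
turn(tool) [-0.11  0.07 -0.07] shift cm in now-axes [-0.36 -0.37 -0.09] in target axes [-0.36 -0.37 -0.09] tcp [0.544 0.122 0.131]
```

View pics/t2.png

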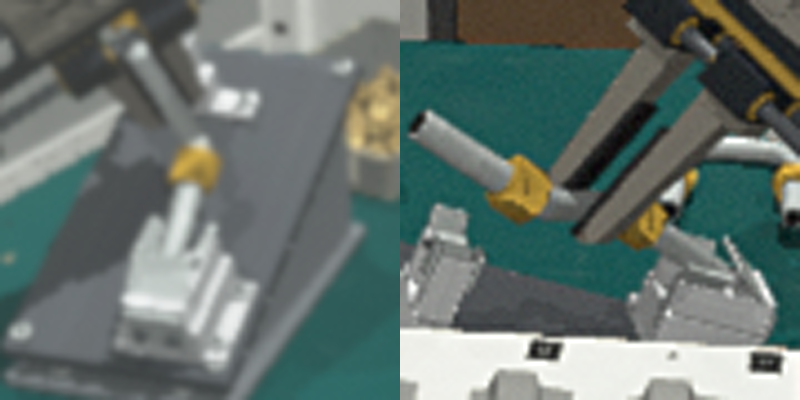

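Scene and side both show the leg end in the low notch between the lead-ins, going under the lip. I'll continue gently to the stop.

Request:
move_arm:
  linear:
    - [-0.12,-0.12,-0.03]
    - [-0.12,-0.12,-0.03]
    - [-0.12,-0.12,-0.03]
    - [0,0,0]
  dr:
    - [0,0,0]
    - [0,0,0]
    - [0,0,0]
    - [0,0,0]

```text
clock: 11.15
eef_pos: [0.5442, 0.1224, 0.1306]
tool_rot: [0.814, 0.47, 0.329, 0.088]
force: [-0.3, -0.1, -1.8]
width: 0.0124
gripper_force: 50.0
```

```bash
python3 - <<'E'
from h import *
lower();print(manip.state()["joints"].round(3));need([-.094,-.03,.002],18)
E
```

```text
low end [-90.1 -29.9   3.2] high end [92.7 29.9 62.2] F bed [-1.   0.  -1.6] M [-0.21  0.58 -0.01] rot [  0.  -17.9  -0.1] w 0.0124 11.15
[ 0.188  0.188  2.374  2.746  0.125 -2.019]
turn(tool) [-0.11  0.08 -0.07] shift cm in now-axes [-0.29 -0.29 -0.03] in target axes [-0.29 -0.29 -0.03] tcp [0.541 0.122 0.128]
```

Request:
move_arm:
  linear:
    - [-0.07,-0.07,-0.02]
    - [-0.07,-0.07,-0.02]
    - [-0.07,-0.07,-0.02]
    - [0,0,0]
  dr:
    - [0,0,0]
    - [0,0,0]
    - [0,0,0]
    - [0,0,0]

```text
clock: 11.55
eef_pos: [0.542, 0.1218, 0.1294]
tool_rot: [0.814, 0.47, 0.33, 0.088]
force: [1.1, 0.2, -2.8]
width: 0.0127
gripper_force: 50.0
```

Request:
move_arm:
  linear:
    - [-0.07,-0.07,-0.02]
    - [0,0,0]
  dr:
    - [0,0,0]
    - [0,0,0]

```text
clock: 11.75
eef_pos: [0.5412, 0.1216, 0.129]
tool_rot: [0.814, 0.47, 0.33, 0.088]
force: [1.6, 0.6, -3.5]
width: 0.0125
gripper_force: 50.0
```

```bash
python3 - <<'E'
from h import *
lower()
E
```

```text
low end [-93.5 -29.9   2.8] high end [89.2 29.9 61.9] F bed [ 0.2  0.2 -3.9] M [-0.14  0.47  0.03] rot [  0.  -17.9  -0.1] w 0.0125 11.75
```

The force change (+1.2, 0, -2.3) in bed axes points along the lip's underside normal, so the end is touching the lip. I'll back off a little, go lower, then advance.

```bash
python3 - <<'E'
from h import *
R=Ro.from_quat(manip.state()["tool_rot"])
for e in np.eye(3): print((R.inv()*Rb).apply(e).round(3))
E
```

```text
[0.673 0.672 0.308]
[ 0.706 -0.708  0.   ]
[ 0.218  0.217 -0.952]
```

Request:
move_arm:
  linear:
    - [0.01,0.01,0.13]
    - [0,0,0.13]
    - [0,0,0]
    - [0,0,0]
  dr:
    - [0,0,0]
    - [0,0,0]
    - [0,0,0]
    - [0,0,0]

```text
clock: 12.15
eef_pos: [0.5427, 0.122, 0.1268]
tool_rot: [0.814, 0.47, 0.329, 0.088]
force: [1.0, 0.6, -2.7]
width: 0.0126
gripper_force: 50.0
```

```bash
python3 - <<'E'
from h import *
lower()
E
```

```text
low end [-92.9 -29.9   0.3] high end [89.9 29.9 59.2] F bed [ 0.1  0.4 -2.9] M [-0.23  0.65 -0.03] rot [  0.  -17.9  -0.1] w 0.0126 12.15
```

Request:
move_arm:
  linear:
    - [-0.02,-0.02,0.1]
    - [-0.02,-0.02,0.1]
    - [0,0,0]
    - [0,0,0]
  dr:
    - [0,0,0]
    - [0,0,0]
    - [0,0,0]
    - [0,0,0]

```text
clock: 12.55
eef_pos: [0.5437, 0.1223, 0.1251]
tool_rot: [0.814, 0.47, 0.33, 0.088]
force: [-0.4, -0.4, -1.8]
width: 0.0124
gripper_force: 50.0
```

```bash
python3 - <<'E'
from h import *
lower()
E
```

```text
low end [-92.6 -29.9  -1.7] high end [90.1 29.9 57.3] F bed [-1.1 -0.3 -1.4] M [-0.23  0.71 -0.01] rot [  0.  -17.9  -0.1] w 0.0124 12.55
```

Request:
move_arm:
  linear:
    - [-0.02,-0.02,0.1]
    - [-0.01,-0.01,0.05]
    - [0,0,0]
  dr:
    - [0,0,0]
    - [0,0,0]
    - [0,0,0]

```text
clock: 12.85
eef_pos: [0.5443, 0.1224, 0.1236]
tool_rot: [0.814, 0.47, 0.33, 0.088]
force: [0.2, -0.3, -2.1]
width: 0.0126
gripper_force: 50.0
```

```bash
python3 - <<'E'
from h import *
lower()
E
```

```text
low end [-92.6 -29.9  -3.3] high end [90.2 29.9 55.7] F bed [-0.6 -0.4 -2. ] M [-0.24  0.6   0.02] rot [  0.  -17.9  -0.1] w 0.0126 12.85
```

Request:
move_arm:
  linear:
    - [-0.06,-0.06,-0.08]
    - [-0.07,-0.07,-0.03]
    - [0,0,0]
  dr:
    - [0,0,0]
    - [0,0,0]
    - [0,0,0]

```text
clock: 13.15
eef_pos: [0.542, 0.1218, 0.1233]
tool_rot: [0.814, 0.47, 0.33, 0.088]
force: [-0.5, -0.6, -2.7]
width: 0.0128
gripper_force: 50.0
```

```bash
sed -i 's/^O=.*107\]);/O=np.array([0.549,0.1237,0.107])-0.0033*Ro.from_euler("zy",[0,0]).apply([-.3618,-.0970,.9272]);/' h.py; python3 - <<'E'
from h import *
lower()
E
```

```text
low end [-94.9 -29.9   0.5] high end [87.9 29.9 59.5] F bed [-1.6 -0.5 -2.2] M [-0.22  0.62  0.  ] rot [  0.  -17.9  -0.1] w 0.0128 13.15
```

Request:
move_arm:
  linear:
    - [-0.07,-0.07,-0.03]
    - [0,0,0]
  dr:
    - [0,0,0]
    - [0,0,0]

```text
clock: 13.35
eef_pos: [0.5412, 0.1216, 0.1229]
tool_rot: [0.814, 0.47, 0.33, 0.088]
force: [0.1, -0.2, -2.4]
width: 0.0124
gripper_force: 50.0
```

```bash
python3 - <<'E'
from h import *
lower()
E
```

```text
low end [-95.9 -29.9   0.5] high end [86.9 29.9 59.5] F bed [-0.9 -0.2 -2.2] M [-0.24  0.62  0.  ] rot [  0.  -17.9  -0.1] w 0.0124 13.35
```

Still free, so I keep stepping 1 mm at a time until the stop is felt.

Request:
move_arm:
  linear:
    - [-0.07,-0.07,-0.03]
    - [0,0,0]
  dr:
    - [0,0,0]
    - [0,0,0]

```text
clock: 13.55
eef_pos: [0.5404, 0.1214, 0.1226]
tool_rot: [0.814, 0.47, 0.33, 0.088]
force: [0.0, -0.1, -2.7]
width: 0.0127
gripper_force: 50.0
```

Request:
move_arm:
  linear:
    - [-0.07,-0.07,-0.03]
    - [0,0,0]
  dr:
    - [0,0,0]
    - [0,0,0]

```text
clock: 13.75
eef_pos: [0.5401, 0.1214, 0.1227]
tool_rot: [0.814, 0.47, 0.33, 0.088]
force: [0.8, 0.2, -1.0]
width: 0.0122
gripper_force: 50.0
```

```bash
python3 - <<'E'
from h import *
lower()
E
```

```text
low end [-96.9 -29.9   0.6] high end [85.7 30.  59.9] F bed [ 0.4 -0.  -1.2] M [-0.04  0.26  0.08] rot [  0. -18.  -0.] w 0.0122 13.75
```

Request:
move_arm:
  linear:
    - [-0.07,-0.07,-0.03]
    - [0,0,0]
  dr:
    - [0,0,0]
    - [0,0,0]

```text
clock: 13.95
eef_pos: [0.5397, 0.1213, 0.1228]
tool_rot: [0.814, 0.47, 0.331, 0.088]
force: [4.1, 3.1, 0.8]
width: 0.0128
gripper_force: 50.0
```

```bash
python3 - <<'E'
from h import *
lower();R=Ro.from_quat(manip.state()["tool_rot"]);print("Mtool",R.inv().apply(manip.state()["moment"]).round(2))
E
```

```text
low end [-97.2 -29.8   0.6] high end [85.4 30.  60.2] F bed [ 4.8  2.  -1. ] M [ 0.17 -0.35  0.19] rot [  0.1 -18.1  -0. ] w 0.0128 13.95
Mtool [-0.14  0.4  -0.1 ]
```

Stop felt at Fx about 5 N. I'll correct the bed model, then plan the swing with the end kept just off the stop.

```bash
cat >> h.py <<'E'
O=O-0.0033*Rb.apply([1,0,0])
def swing(tilts,gap=.6,z=.5):
    s=manip.state();p0,R0=s["eef_pos"],Ro.from_quat(s["tool_rot"])
    for t in tilts:
        p,R=target(np.array([-.096+.007*np.sin(np.radians(t))+gap/1000,-.03,z/1000]),t)
        print(t,(100*R0.inv().apply(p-p0)).round(2).tolist(),np.degrees((R0.inv()*R).as_rotvec()).round(2).tolist());p0,R0=p,R
E
python3 - <<'E'
from h import *
lower();swing([18,17.4,16.8,16.2,15.6,15,14.4,13.8,13.2,12.6,12])
E
```

```text
low end [-93.9 -29.8   0.6] high end [88.7 30.  60.2] F bed [ 4.8  2.  -1. ] M [ 0.17 -0.35  0.19] rot [  0.1 -18.1  -0. ] w 0.0128 13.95
18 [0.03, 0.05, 0.05] [0.01, -0.08, -0.05]
17.4 [-0.01, -0.01, 0.1] [0.42, -0.42, -0.0]
16.8 [-0.01, -0.01, 0.1] [0.42, -0.42, 0.0]
16.2 [-0.01, -0.01, 0.1] [0.42, -0.42, -0.0]
15.6 [-0.01, -0.01, 0.1] [0.42, -0.42, -0.0]
15 [-0.01, -0.01, 0.1] [0.42, -0.42, 0.0]
14.4 [-0.01, -0.01, 0.1] [0.42, -0.42, 0.0]
13.8 [-0.01, -0.01, 0.1] [0.42, -0.42, -0.0]
13.2 [-0.01, -0.01, 0.1] [0.42, -0.42, 0.0]
12.6 [-0.01, -0.01, 0.1] [0.42, -0.42, 0.0]
12 [-0.01, -0.01, 0.1] [0.42, -0.42, -0.0]
```

Request:
move_arm:
  linear:
    - [0.11,0.12,0.06]
    - [-0.01,-0.01,0.1]
    - [-0.01,-0.01,0.1]
    - [-0.01,-0.01,0.1]
    - [-0.01,-0.01,0.1]
    - [-0.01,-0.01,0.1]
    - [0,0,0]
  dr:
    - [0,0,0]
    - [0.42,-0.42,0]
    - [0.42,-0.42,0]
    - [0.42,-0.42,0]
    - [0.42,-0.42,0]
    - [0.42,-0.42,0]
    - [0,0,0]

```text
clock: 14.65
eef_pos: [0.5427, 0.1218, 0.1179]
tool_rot: [0.822, 0.474, 0.306, 0.082]
force: [1.9, 0.6, -0.3]
width: 0.0124
gripper_force: 50.0
```

```bash
python3 - <<'E'
from h import *
lower();print(manip.state()["joints"].round(3));swing([14.4,13.8,13.2,12.6,12])
E
```

```text
low end [-93.9 -30.1   0.3] high end [91.7 29.8 49.6] F bed [ 1.7  0.1 -1.1] M [0.02 0.08 0.03] rot [  0.  -14.9  -0. ] w 0.0124 14.65
[ 0.19   0.207  2.35   2.507  0.073 -1.78 ]
14.4 [0.03, 0.0, 0.07] [0.34, -0.36, -0.04]
13.8 [-0.01, -0.01, 0.1] [0.42, -0.42, -0.0]
13.2 [-0.01, -0.01, 0.1] [0.42, -0.42, 0.0]
12.6 [-0.01, -0.01, 0.1] [0.42, -0.42, 0.0]
12 [-0.01, -0.01, 0.1] [0.42, -0.42, -0.0]
```

Request:
move_arm:
  linear:
    - [0.02,0,0.07]
    - [-0.01,-0.01,0.1]
    - [-0.01,-0.01,0.1]
    - [-0.01,-0.01,0.1]
    - [-0.01,-0.01,0.1]
    - [0,0,0]
    - [0,0,0]
  dr:
    - [0.35,-0.35,0]
    - [0.42,-0.42,0]
    - [0.42,-0.42,0]
    - [0.42,-0.42,0]
    - [0.42,-0.42,0]
    - [0,0,0]
    - [0,0,0]

```text
clock: 15.35
eef_pos: [0.5438, 0.1231, 0.1146]
tool_rot: [0.827, 0.477, 0.288, 0.076]
force: [1.9, -0.4, -1.2]
width: 0.0124
gripper_force: 50.0
```

```bash
python3 - <<'E'
from h import *
lower();print(manip.state()["joints"].round(3));swing([12,11.5,11,10.5,10,9.5,9])
E
```

```text
low end [-94.4 -29.2   0.3] high end [92.9 30.7 42.7] F bed [ 1.2 -0.8 -1.7] M [-0.23  0.17  0.05] rot [  0.1 -12.7  -0. ] w 0.0124 15.35
[ 0.193  0.211  2.323  1.512  0.042 -0.783]
12 [-0.03, 0.08, 0.12] [0.4, -0.6, -0.04]
11.5 [-0.01, -0.01, 0.08] [0.35, -0.35, 0.0]
11 [-0.01, -0.01, 0.08] [0.35, -0.35, -0.0]
10.5 [-0.01, -0.01, 0.08] [0.35, -0.35, 0.0]
10 [-0.01, -0.01, 0.08] [0.35, -0.35, 0.0]
9.5 [-0.01, -0.01, 0.08] [0.35, -0.35, -0.0]
9 [-0.01, -0.01, 0.08] [0.35, -0.35, -0.0]
```

Request:
move_arm:
  linear:
    - [-0.02,0.03,0.05]
    - [-0.01,0.03,0.05]
    - [0,0,0]
    - [-0.01,-0.01,0.08]
    - [-0.01,-0.01,0.08]
    - [0,0,0]
  dr:
    - [0.2,-0.3,0]
    - [0.2,-0.3,0]
    - [0,0,0]
    - [0.35,-0.35,0]
    - [0.35,-0.35,0]
    - [0,0,0]

```text
clock: 15.95
eef_pos: [0.5451, 0.1233, 0.1125]
tool_rot: [0.83, 0.479, 0.275, 0.073]
force: [-0.1, -0.2, -2.3]
width: 0.0123
gripper_force: 50.0
```

```bash
python3 - <<'E'
from h import *
lower();print(manip.state()["joints"].round(3));swing([10.5,10,9.5,9])
E
```

```text
low end [-94.3 -29.3   0.6] high end [94.2 30.6 37.7] F bed [-1.  -0.1 -2.1] M [-0.19  0.41  0.03] rot [  0.1 -11.1  -0. ] w 0.0123 15.95
[0.196 0.216 2.302 0.677 0.06  0.054]
10.5 [-0.05, 0.05, 0.12] [0.37, -0.5, -0.03]
10 [-0.01, -0.01, 0.08] [0.35, -0.35, 0.0]
9.5 [-0.01, -0.01, 0.08] [0.35, -0.35, -0.0]
9 [-0.01, -0.01, 0.08] [0.35, -0.35, -0.0]
```

Request:
move_arm:
  linear:
    - [-0.05,0.05,0.1]
    - [-0.01,-0.01,0.08]
    - [-0.01,-0.01,0.08]
    - [0,0,0]
  dr:
    - [0.37,-0.5,0]
    - [0.35,-0.35,0]
    - [0.35,-0.35,0]
    - [0,0,0]

```text
clock: 16.35
eef_pos: [0.5463, 0.1232, 0.1102]
tool_rot: [0.834, 0.481, 0.262, 0.07]
force: [-0.6, -0.7, -1.4]
width: 0.0127
gripper_force: 50.0
```

```bash
python3 - <<'E'
from h import *
lower();print(manip.state()["joints"].round(3));swing([9,8.5,8,7.5])
E
```

```text
low end [-94.3 -29.7   0.7] high end [95.1 30.1 32.5] F bed [-1.2 -0.5 -1. ] M [-0.15  0.35  0.01] rot [ 0.  -9.5 -0.1] w 0.0127 16.35
[0.197 0.221 2.282 0.367 0.096 0.366]
9 [-0.03, 0.0, 0.11] [0.34, -0.39, -0.07]
8.5 [-0.01, -0.01, 0.08] [0.35, -0.35, 0.0]
8 [-0.01, -0.01, 0.08] [0.35, -0.35, -0.0]
7.5 [-0.01, -0.01, 0.08] [0.35, -0.35, 0.0]
```

Request:
move_arm:
  linear:
    - [-0.02,0,0.09]
    - [-0.01,-0.01,0.08]
    - [0,0,0]
  dr:
    - [0.35,-0.35,-0.05]
    - [0.35,-0.35,0]
    - [0,0,0]

```text
clock: 16.65
eef_pos: [0.5468, 0.1232, 0.1087]
tool_rot: [0.835, 0.482, 0.254, 0.068]
force: [-3.4, -1.3, 1.8]
width: 0.0126
gripper_force: 50.0
```

```bash
python3 - <<'E'
from h import *
lower();swing([8,7.5,7,6.5])
E
```

```text
low end [-94.5 -29.9   0.8] high end [95.4 30.  29.3] F bed [-2.7 -0.3  3. ] M [-0.05  0.36  0.09] rot [ 0.  -8.5 -0. ] w 0.0126 16.65
8 [-0.01, -0.0, 0.12] [0.35, -0.4, -0.01]
7.5 [-0.01, -0.01, 0.08] [0.35, -0.35, 0.0]
7 [-0.01, -0.01, 0.08] [0.35, -0.35, 0.0]
6.5 [-0.01, -0.01, 0.08] [0.35, -0.35, -0.0]
```

Request:
move_arm:
  linear:
    - [-0.01,0,0.09]
    - [-0.01,-0.01,0.08]
    - [0,0,0]
  dr:
    - [0.35,-0.35,0]
    - [0.35,-0.35,0]
    - [0,0,0]

```text
clock: 16.95
eef_pos: [0.5475, 0.1232, 0.1072]
tool_rot: [0.837, 0.483, 0.246, 0.066]
force: [-4.9, -2.4, 5.1]
width: 0.0126
gripper_force: 50.0
```

```bash
python3 - <<'E'
from h import *
lower();swing([7,6.5,6,5.5])
E
```

```text
low end [-94.5 -30.1   0.8] high end [95.8 29.9 26. ] F bed [-3.  -1.1  6.7] M [-0.13  0.47 -0.04] rot [ 0.  -7.5 -0. ] w 0.0126 16.95
7 [-0.01, -0.02, 0.12] [0.36, -0.39, -0.01]
6.5 [-0.01, -0.01, 0.08] [0.35, -0.35, -0.0]
6 [-0.01, -0.01, 0.08] [0.35, -0.35, -0.0]
5.5 [-0.01, -0.01, 0.08] [0.35, -0.35, 0.0]
```

Request:
move_arm:
  linear:
    - [-0.01,-0.01,0.09]
    - [-0.01,-0.01,0.08]
    - [0,0,0]
  dr:
    - [0.35,-0.35,0]
    - [0.35,-0.35,0]
    - [0,0,0]

```text
clock: 17.25
eef_pos: [0.5483, 0.1233, 0.1059]
tool_rot: [0.839, 0.484, 0.238, 0.064]
force: [-5.4, -5.6, 7.5]
width: 0.0125
gripper_force: 50.0
```

```bash
python3 - <<'E'
from h import *
lower();swing([6,5.5,5,4.5])
E
```

```text
low end [-94.3 -30.2   0.9] high end [96.5 29.8 23. ] F bed [-3.4 -4.   9.5] M [-0.55  0.33 -0.22] rot [ 0.  -6.6 -0. ] w 0.0125 17.25
6 [-0.02, -0.05, 0.14] [0.39, -0.43, -0.01]
5.5 [-0.01, -0.01, 0.08] [0.35, -0.35, 0.0]
5 [-0.01, -0.01, 0.08] [0.35, -0.35, -0.0]
4.5 [-0.01, -0.01, 0.08] [0.35, -0.35, 0.0]
```

Request:
move_arm:
  linear:
    - [-0.01,-0.01,0.09]
    - [-0.01,-0.01,0.08]
    - [0,0,0]
  dr:
    - [0.35,-0.35,0]
    - [0.35,-0.35,0]
    - [0,0,0]

```text
clock: 17.55
eef_pos: [0.5496, 0.1231, 0.1046]
tool_rot: [0.841, 0.485, 0.231, 0.062]
force: [-1.1, -9.6, 4.1]
width: 0.013
gripper_force: 50.1
```

```bash
python3 - <<'E'
from h import *
lower();swing([5,4.5,4,3.5,3])
E
```

```text
low end [-93.7 -30.6   0.8] high end [97.4 29.2 19.8] F bed [-1.7 -9.   5.1] M [-1.32 -0.1  -0.86] rot [ 0.  -5.7 -0. ] w 0.013 17.55
5 [-0.04, -0.14, 0.13] [0.47, -0.47, -0.05]
4.5 [-0.01, -0.01, 0.08] [0.35, -0.35, 0.0]
4 [-0.01, -0.01, 0.08] [0.35, -0.35, 0.0]
3.5 [-0.01, -0.01, 0.08] [0.35, -0.35, 0.0]
3 [-0.01, -0.01, 0.08] [0.35, -0.35, 0.0]
```

Request:
move_arm:
  linear:
    - [-0.05,0.03,0.08]
    - [-0.01,-0.01,0.08]
    - [0,0,0]
  dr:
    - [0.35,-0.35,0]
    - [0.35,-0.35,0]
    - [0,0,0]

```text
clock: 17.85
eef_pos: [0.5505, 0.1228, 0.1031]
tool_rot: [0.843, 0.486, 0.223, 0.06]
force: [0.4, -8.5, 3.9]
width: 0.0127
gripper_force: 50.1
```

```bash
python3 - <<'E'
from h import *
lower();swing([4,3.5,3,2.5,2])
E
```

```text
low end [-93.5 -31.1   0.8] high end [97.9 28.7 16.5] F bed [-0.2 -8.3  4.3] M [-1.07 -0.14 -0.82] rot [ 0.  -4.7 -0.1] w 0.0127 17.85
4 [-0.03, -0.2, 0.13] [0.49, -0.5, -0.06]
3.5 [-0.01, -0.01, 0.08] [0.35, -0.35, 0.0]
3 [-0.01, -0.01, 0.08] [0.35, -0.35, 0.0]
2.5 [-0.01, -0.01, 0.08] [0.35, -0.35, 0.0]
2 [-0.01, -0.01, 0.08] [0.35, -0.35, 0.0]
```

Request:
move_arm:
  linear:
    - [-0.06,0.04,0.08]
    - [-0.01,-0.01,0.08]
    - [-0.01,-0.01,0.04]
    - [0,0,0]
  dr:
    - [0.35,-0.35,0]
    - [0.35,-0.35,0]
    - [0.2,-0.2,0]
    - [0,0,0]

```text
clock: 18.25
eef_pos: [0.5512, 0.1228, 0.1014]
tool_rot: [0.845, 0.487, 0.213, 0.057]
force: [-2.4, -2.9, 5.8]
width: 0.0125
gripper_force: 50.1
```

```bash
python3 - <<'E'
from h import *
lower();swing([3,2.5,2,1.5,1])
E
```

```text
low end [-93.4 -31.4   0.9] high end [98.2 28.5 12.6] F bed [-0.7 -2.2  6.5] M [-0.18 -0.06 -0.34] rot [ 0.  -3.5 -0. ] w 0.0125 18.25
3 [-0.02, -0.22, 0.11] [0.29, -0.36, -0.04]
2.5 [-0.01, -0.01, 0.08] [0.35, -0.35, 0.0]
2 [-0.01, -0.01, 0.08] [0.35, -0.35, 0.0]
1.5 [-0.01, -0.01, 0.08] [0.35, -0.35, -0.0]
1 [-0.01, -0.01, 0.08] [0.35, -0.35, 0.0]
```

Request:
move_arm:
  linear:
    - [-0.01,-0.01,0.09]
    - [-0.01,-0.01,0.08]
    - [0,0,0]
  dr:
    - [0.35,-0.35,0]
    - [0.35,-0.35,0]
    - [0,0,0]

```text
clock: 18.55
eef_pos: [0.5518, 0.123, 0.0997]
tool_rot: [0.846, 0.488, 0.205, 0.054]
force: [-1.4, -2.6, 3.4]
width: 0.0125
gripper_force: 50.1
```

```bash
python3 - <<'E'
from h import *
lower();swing([2,1.5,1,0.5,0])
E
```

```text
low end [-93.4 -31.4   0.8] high end [98.4 28.5  9.1] F bed [-0.6 -2.1  3.9] M [-0.19 -0.18 -0.3 ] rot [ 0.  -2.5 -0. ] w 0.0125 18.55
2 [-0.03, -0.23, 0.1] [0.3, -0.37, -0.04]
1.5 [-0.01, -0.01, 0.08] [0.35, -0.35, -0.0]
1 [-0.01, -0.01, 0.08] [0.35, -0.35, 0.0]
0.5 [-0.01, -0.01, 0.08] [0.35, -0.35, 0.0]
0 [-0.01, -0.01, 0.08] [0.35, -0.35, 0.0]
```

Request:
move_arm:
  linear:
    - [-0.01,-0.01,0.09]
    - [-0.01,-0.01,0.09]
    - [0,0,0]
  dr:
    - [0.35,-0.35,0]
    - [0.35,-0.35,0]
    - [0,0,0]

```text
clock: 18.85
eef_pos: [0.552, 0.1229, 0.0975]
tool_rot: [0.848, 0.489, 0.196, 0.052]
force: [0.8, -1.9, 2.3]
width: 0.0126
gripper_force: 50.1
```

```bash
python3 - <<'E'
from h import *
lower();swing([1,0.5,0])
E
```

```text
low end [-94.  -31.5   0.5] high end [98.  28.5  5.3] F bed [ 1.2 -2.   2.1] M [-0.15 -0.31 -0.28] rot [ 0.  -1.4 -0. ] w 0.0126 18.85
1 [0.01, -0.21, 0.07] [0.29, -0.32, -0.02]
0.5 [-0.01, -0.01, 0.08] [0.35, -0.35, 0.0]
0 [-0.01, -0.01, 0.08] [0.35, -0.35, 0.0]
```

Request:
move_arm:
  linear:
    - [-0.01,-0.01,0.09]
    - [0,0,0]
  dr:
    - [0.35,-0.35,0]
    - [0,0,0]

```text
clock: 19.05
eef_pos: [0.5512, 0.1227, 0.0958]
tool_rot: [0.849, 0.49, 0.191, 0.051]
force: [2.6, 2.2, -0.5]
width: 0.0124
gripper_force: 50.0
```

```bash
python3 - <<'E'
from h import *
lower();swing([0.5,0])
E
```

```text
low end [-95.3 -31.5   0.3] high end [96.7 28.5  2.9] F bed [ 2.6  1.4 -1.6] M [0.06 0.   0.1 ] rot [-0.  -0.8  0. ] w 0.0124 19.05
0.5 [0.1, -0.11, 0.03] [0.19, -0.19, 0.01]
0 [-0.01, -0.01, 0.08] [0.35, -0.35, 0.0]
```

The flap force has dropped away, so the pipe is through. I'll settle it to the notch floor gently.

Request:
move_arm:
  linear:
    - [0.02,0.01,0.05]
    - [0,0,0.04]
    - [0,0,0]
  dr:
    - [0.25,-0.25,0]
    - [0.2,-0.2,0]
    - [0,0,0]

```text
clock: 19.35
eef_pos: [0.5516, 0.1229, 0.095]
tool_rot: [0.85, 0.491, 0.185, 0.05]
force: [0.1, -0.2, -2.5]
width: 0.0127
gripper_force: 50.0
```

```bash
python3 - <<'E'
from h import *
lower()
E
```

```text
low end [-95.1 -31.5   0.5] high end [96.9 28.5  0.9] F bed [-0.9 -0.2 -2.3] M [-0.15  0.4  -0.01] rot [-0.  -0.1  0. ] w 0.0127 19.35
```

Request:
move_arm:
  linear:
    - [0,0,0.04]
    - [0,0,0.04]
    - [0,0,0]
  dr:
    - [0.2,-0.2,0]
    - [0.2,-0.2,0]
    - [0,0,0]

```text
clock: 19.65
eef_pos: [0.5524, 0.1229, 0.0947]
tool_rot: [0.851, 0.491, 0.181, 0.049]
force: [0.7, 0.4, -2.1]
width: 0.0124
gripper_force: 50.0
```

```bash
python3 - <<'E'
from h import *
lower()
E
```

```text
low end [-94.4 -31.6   0.8] high end [97.6 28.4 -0.6] F bed [-0.1  0.2 -2.3] M [-0.15  0.44  0.04] rot [-0.   0.4 -0. ] w 0.0124 19.65
```

Request:
move_arm:
  linear:
    - [0,0,0.06]
    - [0,0,0.05]
    - [0,0,0]
  dr:
    - [0,0,0]
    - [0,0,0]
    - [0,0,0]

```text
clock: 19.95
eef_pos: [0.5527, 0.123, 0.0936]
tool_rot: [0.851, 0.491, 0.181, 0.049]
force: [0.1, -0.4, -3.0]
width: 0.0126
gripper_force: 50.0
```

```bash
python3 - <<'E'
from h import *
lower()
E
```

```text
low end [-94.5 -31.7  -0.3] high end [97.5 28.3 -1.6] F bed [-1.1 -0.5 -2.8] M [-0.13  0.38  0.  ] rot [-0.   0.4 -0. ] w 0.0126 19.95
```

Request:
move_arm:
  linear:
    - [0,0,0.05]
    - [0,0,0.05]
    - [0,0,0]
  dr:
    - [0,0,0]
    - [0,0,0]
    - [0,0,0]

```text
clock: 20.25
eef_pos: [0.5531, 0.1231, 0.0927]
tool_rot: [0.851, 0.491, 0.181, 0.049]
force: [-0.3, 0.7, -2.0]
width: 0.0125
gripper_force: 50.0
```

```bash
python3 - <<'E'
from h import *
lower()
E
```

```text
low end [-94.4 -31.7  -1.3] high end [97.6 28.3 -2.6] F bed [-0.9  0.7 -1.8] M [-0.15  0.42  0.04] rot [-0.   0.4 -0. ] w 0.0125 20.25
```

Request:
move_arm:
  linear:
    - [0,0,0.04]
    - [0,0,0.03]
    - [0,0,0]
  dr:
    - [0,0,0]
    - [0,0,0]
    - [0,0,0]

```text
clock: 20.55
eef_pos: [0.5534, 0.1231, 0.0922]
tool_rot: [0.851, 0.491, 0.181, 0.049]
force: [-0.6, -0.6, -0.6]
width: 0.0123
gripper_force: 50.0
```

```bash
python3 - <<'E'
from h import *
lower()
E
```

```text
low end [-94.4 -31.7  -1.9] high end [97.6 28.3 -3.2] F bed [-0.9 -0.5 -0.3] M [-0.15  0.46  0.04] rot [-0.   0.4 -0. ] w 0.0123 20.55
```

Request:
move_arm:
  linear:
    - [0,0,0.04]
    - [0,0,0.03]
    - [0,0,0]
  dr:
    - [0,0,0]
    - [0,0,0]
    - [0,0,0]

```text
clock: 20.85
eef_pos: [0.5534, 0.1232, 0.092]
tool_rot: [0.851, 0.491, 0.181, 0.049]
force: [-7.2, -1.9, 10.7]
width: 0.0125
gripper_force: 50.0
```

```bash
python3 - <<'E'
from h import *
lower()
E
```

```text
low end [-94.4 -31.6  -2.1] high end [97.6 28.3 -3.3] F bed [-2.9  0.1 12.8] M [-0.24  0.89 -0.02] rot [-0.   0.4 -0. ] w 0.0125 20.85
```

Floor felt, mostly on the low side. I'll ease off, tip the high end down slightly, then slide to the stop.

Request:
move_arm:
  linear:
    - [0,0,-0.04]
    - [0,0,0]
    - [0,0,0]
  dr:
    - [0,0,0]
    - [0.2,-0.2,0]
    - [0,0,0]

```text
clock: 21.15
eef_pos: [0.5534, 0.1231, 0.092]
tool_rot: [0.851, 0.491, 0.179, 0.048]
force: [-5.9, -2.0, 7.4]
width: 0.0128
gripper_force: 50.0
```

```bash
python3 - <<'E'
from h import *
lower();R=Ro.from_quat(manip.state()["tool_rot"])
for e in np.eye(3): print((R.inv()*Rb).apply(e).round(3))
E
```

```text
low end [-94.4 -31.7  -1.5] high end [97.6 28.3 -3.8] F bed [-3.  -0.4  9.2] M [-0.29  0.71 -0.05] rot [-0.   0.7 -0. ] w 0.0128 21.15
[ 0.707  0.707 -0.012]
[ 0.707 -0.707 -0.001]
[-0.009 -0.008 -1.   ]
```

Request:
move_arm:
  linear:
    - [0,0,-0.03]
    - [-0.06,-0.06,0]
    - [0,0,0]
  dr:
    - [0,0,0]
    - [0,0,0]
    - [0,0,0]

```text
clock: 21.45
eef_pos: [0.5532, 0.1231, 0.0921]
tool_rot: [0.851, 0.491, 0.179, 0.048]
force: [1.4, -1.0, 1.1]
width: 0.0126
gripper_force: 50.0
```

```bash
python3 - <<'E'
from h import *
lower()
E
```

```text
low end [-94.5 -31.7  -1.6] high end [97.5 28.3 -3.6] F bed [ 1.5 -1.3  0.6] M [-0.06  0.13  0.  ] rot [-0.   0.6 -0. ] w 0.0126 21.45
```

Request:
move_arm:
  linear:
    - [-0.06,-0.06,0]
    - [0,0,0]
  dr:
    - [0,0,0]
    - [0,0,0]

```text
clock: 21.65
eef_pos: [0.5525, 0.1229, 0.0918]
tool_rot: [0.851, 0.491, 0.18, 0.048]
force: [1.7, 0.2, 0.6]
width: 0.0128
gripper_force: 50.0
```

```bash
python3 - <<'E'
from h import *
lower()
E
```

```text
low end [-95.3 -31.7  -1.6] high end [96.7 28.3 -3.6] F bed [ 1.8 -0.3 -0.1] M [ 0.01 -0.13  0.03] rot [-0.   0.6 -0. ] w 0.0128 21.65
```

Request:
move_arm:
  linear:
    - [-0.06,-0.06,0]
    - [0,0,0]
  dr:
    - [0,0,0]
    - [0,0,0]

```text
clock: 21.85
eef_pos: [0.5524, 0.1229, 0.0919]
tool_rot: [0.851, 0.491, 0.18, 0.049]
force: [4.4, 2.5, 0.3]
width: 0.0123
gripper_force: 50.0
```

```bash
python3 - <<'E'
from h import *
lower()
E
```

```text
low end [-95.4 -31.7  -1.6] high end [96.6 28.3 -3.3] F bed [ 4.6  1.2 -1.5] M [ 0.31 -0.54  0.1 ] rot [-0.   0.5 -0. ] w 0.0123 21.85
```

Request:
move_arm:
  linear:
    - [-0.06,-0.06,0]
    - [0,0,0]
  dr:
    - [0,0,0]
    - [0,0,0]

```text
clock: 22.05
eef_pos: [0.5524, 0.1229, 0.092]
tool_rot: [0.851, 0.491, 0.181, 0.049]
force: [6.7, 3.1, -0.6]
width: 0.0123
gripper_force: 50.0
```

```bash
python3 - <<'E'
from h import *
lower()
E
```

```text
low end [-95.4 -31.7  -1.7] high end [96.6 28.3 -3.1] F bed [ 6.5  1.3 -3.3] M [ 0.45 -0.68  0.18] rot [-0.   0.4 -0. ] w 0.0123 22.05
```

At the stop: motion stalled with Fx 6.5 N. A light press to the floor, then release.

Request:
move_arm:
  linear:
    - [0,0,0.03]
    - [0,0,0.02]
    - [0,0,0]
  dr:
    - [0.15,-0.15,0]
    - [0,0,0]
    - [0,0,0]

```text
clock: 22.35
eef_pos: [0.5524, 0.1229, 0.0917]
tool_rot: [0.851, 0.491, 0.179, 0.048]
force: [3.1, 2.9, 5.1]
width: 0.0125
gripper_force: 50.0
```

```bash
python3 - <<'E'
from h import *
lower()
E
```

```text
low end [-95.5 -31.6  -1.5] high end [96.5 28.3 -3.7] F bed [5.3 2.  3.3] M [ 0.49 -0.67  0.19] rot [-0.   0.6 -0. ] w 0.0125 22.35
```

Request:
move_arm:
  linear:
    - [0,0,0]
    - [0,0,0]
    - [0,0,0]
  dr:
    - [0,0,0]
    - [0,0,0]
    - [0,0,0]
  hand: 0
  newtons: 6

```text
clock: 22.65
eef_pos: [0.5522, 0.1228, 0.0916]
tool_rot: [0.851, 0.491, 0.179, 0.048]
force: [4.5, 3.1, 6.0]
width: 0.0136
gripper_force: 6.0
```

```bash
python3 - <<'E'
from h import *
lower()
E
```

```text
low end [-95.7 -31.7  -1.6] high end [96.3 28.3 -3.8] F bed [7.  1.8 3.7] M [ 0.43 -0.9   0.11] rot [-0.   0.6 -0. ] w 0.0136 22.65
```

Request:
move_arm:
  linear:
    - [0,0,0]
    - [0,0,0]
    - [0,0,0]
    - [0,0,0]
    - [0,0,0]
  dr:
    - [0,0,0]
    - [0,0,0]
    - [0,0,0]
    - [0,0,0]
    - [0,0,0]
  hand: 4

```text
clock: 23.15
eef_pos: [0.5501, 0.1223, 0.0901]
tool_rot: [0.851, 0.491, 0.177, 0.048]
force: [0.4, 0.2, -0.3]
width: 0.0397
gripper_force: 0.0
```

```bash
python3 - <<'E'
from h import *
import pickle
lower()
d={n:manip.read_camera(n) for n in("scene","side","wrist")};pickle.dump(d,open("d5.pkl","wb"))
for n in d: print(n,[(a,p.round(1).tolist()) for a,p in nuts(d[n],25)])
for q in([-42,-30,0],[42,30,0]):
    X=O+Rb.apply(np.array(q)/1000); print(q,[proj(d[n],X).round(1).tolist() for n in d])
E
```

```text
low end [-98.2 -31.6  -1.7] high end [93.8 28.3 -4.8] F bed [ 0.3  0.1 -0.5] M [-0.09  0.24  0.01] rot [-0.   0.9 -0. ] w 0.0397 23.15
scene [(108, [258.8, 7.8]), (34, [254.3, 168.8]), (44, [264.6, 197.0]), (79, [348.6, 257.3]), (91, [330.4, 274.4])]
side [(83, [329.3, 196.2]), (96, [301.1, 245.3]), (51, [629.0, 332.7])]
wrist [(1927, [339.3, 159.4]), (439, [299.9, 333.2]), (406, [214.1, 362.6]), (352, [426.2, 362.7])]
[-42, -30, 0] [[263.6, 198.3], [333.7, 239.3], [303.8, 346.7]]
[42, 30, 0] [[252.8, 169.9], [300.8, 244.6], [337.6, 163.6]]
```

Request:
move_arm:
  linear:
    - [0,0,-1]
    - [0,0,-2.5]
    - [0,0,-4]
    - [0,0,-4]
    - [0,0,-4]
    - [0,0,0]
    - [0,0,0]
  dr:
    - [0,0,0]
    - [0,0,0]
    - [0,0,0]
    - [0,0,0]
    - [0,0,0]
    - [0,0,0]
    - [0,0,0]

```text
clock: 24.0
eef_pos: [0.4967, 0.108, 0.2364]
tool_rot: [0.851, 0.491, 0.178, 0.048]
force: [-0.1, 0.4, -0.2]
width: 0.0397
gripper_force: 0.0
```

```bash
python3 - <<'E'
from h import *
import pickle
d={n:manip.read_camera(n) for n in("scene","side","wrist")};pickle.dump(d,open("d6.pkl","wb"))
N={n:[p for a,p in nuts(d[n],25)] for n in d}
for n in d: print(n,[(a,p.round(1).tolist()) for a,p in nuts(d[n],25)])
pick=lambda n,q:min(N[n],key=lambda p:np.linalg.norm(p-proj(d[n],q)))
Q=[]
for q in([-42,-30,0],[42,30,0]):
    X=O+Rb.apply(np.array(q)/1000);o=[(d[n],*pick(n,X)) for n in("scene","side","wrist")]
    Y,r=tri(o);Q.append(Y);print(q,(1000*Rb.inv().apply(Y-O)).round(1),np.round(r,4))
    Y,r=tri([o[0],o[2]]);print("  sc+wr",(1000*Rb.inv().apply(Y-O)).round(1),np.round(r,4))
# flap patch brightness in wrist view: sample along y at bed x=68, z=23.5 and neighbours
c=d["wrist"]
for x in(60,64,68,72,76):
    print(x,[int(c["color"][tuple(np.clip(np.round(proj(c,O+Rb.apply([x/1000,y/1000,z/1000-.0016]))[::-1]).astype(int),0,[399,639]))].mean()) for y,z in((14,28),(18,28),(22,23.5),(26,23.5),(30,23.5),(34,23.5),(38,23.5),(44,28),(48,28))])
print([ (x,proj(c,O+Rb.apply([x/1000,.03,.0219])).round(0).tolist()) for x in(48,68,90)])
for x in(48,54,84,90): print("pipe",x,c["color"][tuple(np.round(proj(c,O+Rb.apply([x/1000,.03,.007]))[::-1]).astype(int))])
E
```

```text
scene [(107, [258.7, 7.8]), (34, [254.3, 168.8]), (41, [264.7, 197.0]), (82, [348.5, 257.3]), (88, [330.5, 274.3])]
side [(117, [361.6, 120.1]), (38, [341.8, 217.7]), (36, [367.7, 219.5]), (86, [333.7, 240.2]), (100, [301.1, 245.4]), (51, [629.0, 332.7])]
wrist [(560, [330.9, 128.4]), (432, [312.2, 235.4]), (269, [213.1, 364.6]), (199, [427.1, 363.8]), (167, [384.8, 388.0])]
[-42, -30, 0] [-40.4 -29.9  -0.4] [0.0029 0.0025 0.0005]
  sc+wr [-39.4 -30.5   0.9] [0.0016 0.0016]
[42, 30, 0] [43.7 29.7 -0.2] [0.0033 0.003  0.0011]
  sc+wr [45.2 29.1  0.1] [0.002 0.002]
60 [111, 109, 64, 112, 239, 207, 81, 212, 188]
64 [225, 146, 137, 106, 236, 231, 209, 160, 250]
68 [231, 147, 172, 107, 250, 250, 224, 153, 251]
72 [231, 149, 184, 99, 251, 250, 241, 156, 250]
76 [236, 152, 158, 175, 250, 251, 239, 182, 250]
[(48, [336.0, 128.0]), (68, [353.0, 110.0]), (90, [373.0, 90.0])]
pipe 48 [243 215  99]
pipe 54 [236 232 211]
pipe 84 [248 250 249]
pipe 90 [246 249 247]
```

```bash
python3 - <<'E'
from h import *
import pickle
a,d=pickle.load(open("d0.pkl","rb")),pickle.load(open("d6.pkl","rb"))
for n in("scene","side"):
    u,v=np.round(proj(d[n],O+Rb.apply([.068,.030,.0219]))).astype(int);print(n,u,v,"hinge",proj(d[n],O+Rb.apply([.068,.04,.0219])).round(1),"pipe top",proj(d[n],O+Rb.apply([.068,.03,.005])).round(1))
    for k in(a,d):
        print(cv2.cvtColor(k[n]["color"],cv2.COLOR_RGB2GRAY)[v-7:v+12,u-9:u+10])
E
```

```text
scene 255 156 hinge [250.8 155.9] pipe top [256.  161.2]
[[133 134 134 134 133 133 133 134 134 134 134 133 132 132 132 132 132 132
  132]
 [134 134 134 134 134 134 134 135 133 133 133 132 132 132 132 132 132 132
  131]
 [134 135 134 134 134 136 136 135 134 133 132 132 131 132 131 132 131 132
  131]
 [133 134 133 134 136 143 146 140 131 131 132 132 131 132 132 132 132 132
  131]
 [135 134 138 142 144 153 158 147 131 134 134 131 132 132 132 133 135 134
  132]
 [134 139 159 180 172 165 170 160 154 155 146 135 131 132 135 146 155 146
  135]
 [135 149 192 222 214 197 197 196 199 195 175 146 133 133 143 168 182 161
  137]
 [139 167 215 230 219 207 212 217 221 219 198 156 134 137 156 182 182 154
  135]
 [145 185 224 227 211 203 213 222 224 218 194 152 135 143 169 188 175 156
  138]
 [143 168 198 205 188 178 196 212 213 199 173 149 140 144 168 184 181 169
  143]
 [131 132 139 142 134 134 165 192 195 180 161 154 148 132 141 169 183 160
  137]
 [128 119 113 108 109 126 167 203 204 182 161 157 154 130 128 153 171 153
  136]
 [129 124 117 111 112 125 142 160 165 165 167 162 151 131 127 144 157 1
[... 4472 characters left out ...]
 179 193 207 220 205 137 102 143 108  65  64
   64]
 [115 152 145 109 120 141 139 148 142 154 167 183 189 149 162 175  79  58
   64]
 [129 152 137 121 127 126 159 245 224 217 167 147 141  98 144 236  99  59
   67]
 [181 155 114 115 133 111 152 202 243 251 253 245 215 141 128 184  85  59
   58]
 [213 185 121 124 129 134 149 151 162 160 183 207 248 255 147 139 139  99
   82]
 [187 141 118 128 115 158 153 149 149 140 149 152 160 149 131 152 178 186
  156]
 [159 156 122 127 129 149 152 152 150 148 152 149 144 106 120 142 149 173
  188]
 [138 145 139 124 154 152 150 154 145 151 154 152 151 132 109 142 125 133
  150]
 [127 139 141 136 152 150 150 150 149 152 148 150 135 127 104 140 124 109
  131]]
```

The flap region matches the shut-flap pictures taken before loading. Both nuts lie level in the bed frame, and the pipe has not moved since release. I'm handing in.

```bash
python3 -c "
from plant import manip
print(manip.close_job())"
```

```text
the job is handed in; nothing more can be done
None
```

The Z-pipe is loaded in the gauge and the job is handed in at about 24 s: it lies level in both notches, was pushed to the end stop with about 7 N before release, and the flap looks shut above it in the camera data. Forces felt stayed under about 13 N, and the gripper is clear of everything.

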